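Put the label printer's flat battery on charge

TASK

The label printer's battery is flat. Press in the battery's orange release tab and lift the battery out of the printer, then push it gently down into the empty charger, tab towards the charger's orange catch mark, until it is fully home and the tab has sprung out under the catch. Never wrench at the catch or force anything, and leave the other charger with its battery, the label roll and the milk carton alone.

Things in the scene. Friction and masses are not known exactly. Their poses are not given: they have to be found in the camera images.
- battery: the flat battery, a dark grey upright block 46 x 70 x 85 mm (x, y, z), about 0.3 kg, lower edges rounded 4 mm. Origin: centre of its underside; z up. The orange release tab is in its +x side, a ribbed finger rest in its -x side. It stands latched in the printer's well with its top 33 mm above the printer's deck
- release_tab (a joint): how far the battery's sprung release tab is pressed in (towards the battery's -x): 0 = sprung out, 0.007 = fully in. It takes about 2 N to start and 7 N to press fully in. A nose on the tab stands 6 mm proud of the battery's side, 44 mm above the underside, and catches beneath the lip (the catch) of a well; it passes the lip only while the tab is pressed in by 6 mm or more. Pushed down from above without pressing the tab, its sloped nose also rides past the lip
- tab_face (a point): middle of the tab's outer face (orange, 26 mm wide, 24 mm high): 31 mm from the battery's centre towards its +x when sprung out, 70 mm above its underside
- battery_grip (a point): point midway between the tab's outer face (sprung out) and the ribbed rest, which are 54 mm apart along the battery's x (47 mm with the tab in); 73 mm above the battery's underside. Held here across tab and rest the battery can pivot between the fingers when one lower edge is pressed on; a firm grip of 25 to 30 N, which the tab withstands, hinders that
- printer: light grey label printer, 196 x 240 mm, fixed. Origin: centre of its underside, axes as built: its label slot faces -x, the battery deck (62 mm high, flat) is on its +y part, the taller head (up to 116 mm high) begins 48 mm from the well's centre towards -y
- printer_well (a point): centre of the hard floor of the printer's battery well, 8 mm above the table, 54 mm below the deck; axes as the printer's. The well is 49 x 73 mm, 1.5 mm wider than the battery all round, with a 4 mm lead-in bevel, its catch on the +x side. Sprung contacts in the floor push the battery up with 3 N (raised 8 mm) to 6 N (on the floor)
- charger: base of the empty charger: black shell 138 x 127 mm, 46 mm high, red light on its +x front, fixed. Origin: on the table under the nominal centre of its battery cup, a dark insert screwed into the base, deck 62 to 76 mm high, its catch (orange mark) on the +x side: battery x and charger x must point the same way. More than 22 N between the battery and cup or printer breaks the plastic
- charger_well (a point): nominal centre of the cup's hard floor, 8 mm above the table. The cup was screwed in by hand on spacers: its true centre is up to 3 mm off in x and y, its floor 0 to 14 mm higher, turned up to 0.03 rad: find it by feel. Well, catch and contacts are as in the printer. Unlatched, the battery stands 6 to 16 mm above the floor; pressed to within 1.8 mm of it (4 N with the tab in, 8 to 10 N on its top near the tab with it out) it latches
- full_charger: the other charger, the same but with a green light and a charged battery in it; leave alone
- charged_battery: charged battery standing in the other charger, looks like the flat one; leave alone. Origin: centre of its underside
- label_roll: white roll of labels standing on end, 80 mm across, 55 mm high; leave alone. Origin: centre of its underside
- milk_carton: white and blue milk carton, 70 x 70 x 120 mm; leave alone. Origin: centre of its underside

How it is judged (in metres and radians):
On the way:
1. the battery has been lifted clear of the printer (z of battery in the frame of printer above 0.066 m), for 0.1 s.
At the end, for the whole second after the job is handed in: The battery stands at rest and upright in the empty charger's cup, tab on the catch side, pressed home (underside less than 24.6 mm above the table, within 9 mm of the charger's nominal centre) and latched: the tab is sprung out (to within 0.6 mm) beneath the catch (z of battery in the frame of charger below 0.0246 m and horizontal distance between battery and charger below 0.009 m and x of tab_face in the frame of charger above 0.02 m and value of joint release_tab below 0.0006 m and angle between battery's own z axis and vertical below 0.08 rad and linear speed of battery below 0.02 m/s); the robot touches nothing.
It fails at once if more than 22 N between the battery and the printer: the catch is wrenched (contact force between battery and printer above 22 N).
It fails at once if more than 22 N between the battery and the charger's cup: it is forced in (contact force between battery and charger above 22 N).
It fails at once if the charged battery is moved more than 15 mm (distance of charged_battery from where it was at the start of the episode above 0.015 m).
It fails at once if the label roll is moved more than 15 mm (distance of label_roll from where it was at the start of the episode above 0.015 m).
It fails at once if the milk carton is moved more than 15 mm (distance of milk_carton from where it was at the start of the episode above 0.015 m).
It also fails if it takes over 72 s, if anything falls off the work surface, if the arm or the gripper's body presses on something with over 40 N, if the wrist force passes 120 N, or if a joint passes its speed limit or range.

ROBOT

A 6-joint arm with a two-finger parallel gripper is mounted at the origin on the work surface. World frame = base frame: x ahead of the robot, y to its left, z up, the work surface at z = 0. Lengths are in m, angles in degrees, forces in N, time in s.
With the tool pointing down it reaches from about 0.35 to 0.875 m from the base axis. Payload 4.2 kg.
Tool frame: the origin (TCP) lies between the finger pads; the fingertips stand 8 mm ahead of it and the grasp point (between the pads) lies 11 mm behind it; x points along the fingers, y is the direction in which the jaws open and shut, and the axes are right-handed (so a half turn about x gives the same grasp; the last joint's range is limited). The gripper opens to 87 mm and grips with 3 to 60 N. Pads are 19 mm wide; open, the fingers measure 117 mm over their backs; the gripper's body (75 mm by 190 mm) begins 51 mm behind the grasp point.
Start: joints at [-60.699, 22.042, 0.453, 0, -68.411, -14.817], TCP at [0.156, -0.605, 0.199] pointing down, gripper open.
Joint ranges: [-179.83, 179.83], [-69.29, 118.12], [-61.27, 80.66], [-181.25, 117.63], [-171.15, -9.14], [-177.46, 177.46]. Speed limits (degrees/s): [159.86, 159.86, 180, 180, 180, 180].

INTERFACE

Orientations are given as a 3x3 rotation matrix whose columns are the frame's x, y, z axes.
In Python, from station import r gives the robot as it stands. The module is installed in compiled form; this text tells all that it offers.
- The arm moves only by the tool move_arm, never from a script. Its argument "increments" is one flat list of numbers, 7 for each row, row after row: the turn, a rotation vector about the tool's x, y, z in degrees, then the shift along the tool's x, y, z in m, then the finger opening in m, from 0 to 0.087. A call has 1 to 12 rows; each row is the pose to reach, as a shift and turn from the pose commanded when the call began, along the tool's axes at that moment; what a row does not reach only later rows make up. A row lasts 1/12 s, in which the tool goes at most 41.7 mm and 7.16 degrees, less where a joint would pass 70% of its speed; a pose out of reach is approached as far as the arm can. A call with a gripper value outside its range is refused whole. The fingers move at their own pace and stop on an object; the grip force is fixed at half the most. Time passes only in rows, so rows that repeat a pose let the fingers close. It gives the time, the measured TCP pose, the force and the opening at its end, in the units of the state.
- r.sense(): the state, without advancing time (a new reading comes with each control period).
- r.capture(name): name is "scene" or "top" or "wrist"; returns the picture (420x560x3 uint8, red, green, blue); there is no depth.
- r.calibration(name): a dict with "fx", "fy", "cx", "cy" (pixels), "rvec" (rotation vector, rad) and "tvec" (3), from world to camera coordinates, as OpenCV has them; the wrist camera has in their place "tool_from_camera" (4x4, takes a point from camera to tool coordinates, whose origin is the TCP and whose axes are the tool frame's). Camera axes: x right, y down, z forward; pixel columns grow to the right and rows downward; lengths in m; the calibration is good to about 2 mm. A picture is of the moment at which its call begins: read the wrist's pose just before it. calibration takes no time and is no camera call.
- r.finish_job(): hands the job in, once; it reports no verdict.
The state is a dict: "time_s": time; "joints": joint angles; "joint_velocities": joint speeds; "effort": joint torques, N m; "tcp_pos": TCP position; "ee_rot": TCP orientation; "wrist_force": force on the tool from outside, world axes, zero at the start; "moment": the same for the moment, N m; "gripper_width": opening from 0.0 (shut) to 1.0 (fully open).
Only numpy, scipy, OpenCV 4.12 (cv2) and the standard library are available. Lean on these libraries where they do the work, as an engineer would, in place of code of your own. Each camera call takes 0.05 s, during which the arm holds its last target.

## Working session

There is one attempt and no reset: what is moved stays moved. The work goes in short steps, Python scripts to look and compute and a tool call to move; the robot and the scene stay as the last step left them, time stands still between calls to the robot, and variables do not carry over. Pictures are saved under pics/ and viewed, and the job is handed in when it is done.

Besides the shell and the picture viewer there is one more tool, called after "Emit:" as name(argument=value, ...), one argument or row to a line, values as JSON. move_arm: Moves the arm, as the interface text tells. Its arguments: {"type":"object","properties":{"increments":{"type":"array","items":{"type":"number"}}},"required":["increments"]}

```bash
mkdir -p pics; ls; python3 - <<'E'
from station import r
import cv2,numpy as np
np.set_printoptions(precision=4,suppress=True)
s=r.sense();print({k:(np.round(v,4).tolist()) for k,v in s.items()})
for n in("scene","top","wrist"):
    im=r.capture(n);cv2.imwrite(f"pics/{n}0.png",im[:,:,::-1]);print(n,r.calibration(n))
E
```

```text
pics
{'time_s': 0.0, 'joints': [-60.6975, 22.0902, 0.3798, -0.0299, -68.4119, -14.8173], 'joint_velocities': [0.0822, -0.0577, 0.0102, -0.0179, -0.0206, 0.0699], 'effort': [-0.001, -39.0662, 18.7401, 4.2197, 0.0109, -0.0002], 'tcp_pos': [0.1562, -0.6045, 0.1982], 'ee_rot': [[-0.0006, -0.2499, 0.9683], [0.0021, 0.9683, 0.2499], [-1.0, 0.0022, -0.0001]], 'wrist_force': [0.2147, -0.5667, -0.3192], 'moment': [0.0071, -0.0231, -0.0069], 'gripper_width': 1.0029}
scene {'fx': 513.2623095573678, 'fy': 513.2623095573678, 'cx': 279.7799780048651, 'cy': 208.08807683394747, 'rvec': array([ 1.6078,  2.2833, -0.5873]), 'tvec': array([ 0.16  , -0.4226,  1.4858])}
top {'fx': 525.3454231470796, 'fy': 525.3454231470796, 'cx': 279.2462962411053, 'cy': 203.60270406073982, 'rvec': array([ 2.1522, -2.2035,  0.1384]), 'tvec': array([0.0227, 0.5306, 1.208 ])}
wrist {'fx': 316.84228219123736, 'fy': 316.84228219123736, 'cx': 275.7700634437655, 'cy': 214.41277240132646, 'tool_from_camera': array([[-0.001 , -0.2996,  0.9541, -0.1861],
       [ 1.    ,  0.0003,  0.0012,  0.0017],
       [-0.0006,  0.9541,  0.2996, -0.0814],
       [ 0.    ,  0.    ,  0.    ,  1.    ]])}
```

View pics/scene0.png

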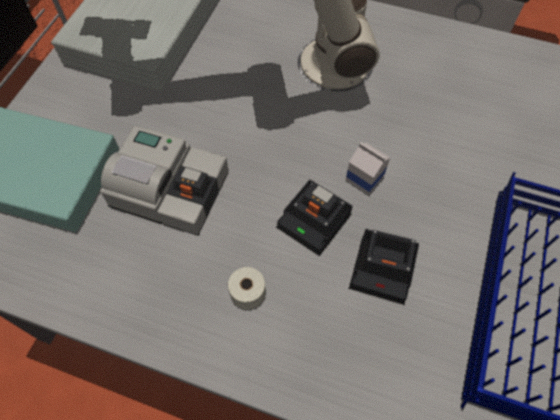

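View pics/top0.png

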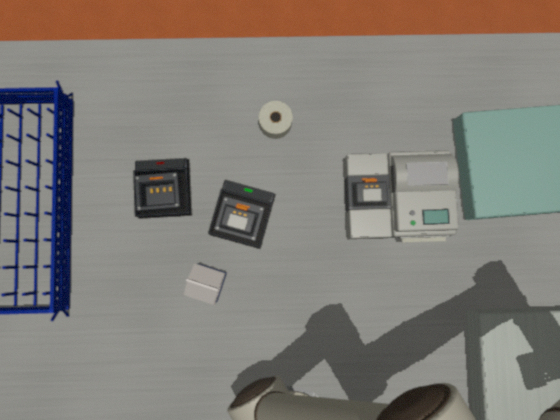

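View pics/wrist0.png

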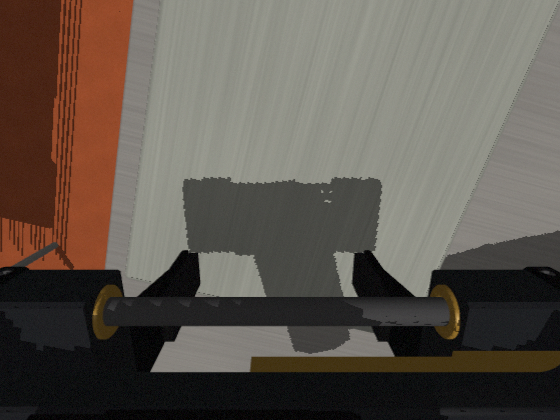

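The scene and top views agree. Top view: printer at about (405,195) with the battery's orange tab at (370,181). The empty charger, red light at (160,162), is at (162,190). The full charger is at (242,215), the roll at (275,118) and the carton at (205,284). Next I enlarge and measure.

```bash
cat > h.py <<'E'
import cv2,numpy as np
from station import r
np.set_printoptions(precision=4,suppress=True)
def cam(name,s=None):
    c=r.calibration(name);K=np.array([[c['fx'],0,c['cx']],[0,c['fy'],c['cy']],[0,0,1]])
    if name=='wrist':
        T=np.eye(4);T[:3,:3]=s['ee_rot'];T[:3,3]=s['tcp_pos'];T=T@c['tool_from_camera'];return K,T[:3,:3],T[:3,3]
    R=cv2.Rodrigues(c['rvec'])[0];return K,R.T,-R.T@c['tvec']
def toz(name,uv,z,s=None):
    K,R,o=cam(name,s);uv=np.atleast_2d(uv).astype(float)
    d=(R@np.linalg.inv(K)@np.c_[uv,np.ones(len(uv))].T).T
    return o+d*((z-o[2])/d[:,2])[:,None]
def proj(name,P,s=None):
    K,R,o=cam(name,s);p=(K@R.T@(np.atleast_2d(P)-o).T).T;return p[:,:2]/p[:,2:]
def crop(im,x0,y0,x1,y1,k,fn):
    cv2.imwrite(fn,cv2.resize(im[y0:y1,x0:x1,::-1],None,fx=k,fy=k,interpolation=cv2.INTER_CUBIC))
def orange(im):
    h=cv2.cvtColor(im,cv2.COLOR_RGB2HSV);return cv2.inRange(h,(5,170,120),(20,255,255))
E
python3 - <<'E'
import cv2,numpy as np
from h import *
t=cv2.imread('pics/top0.png')[:,:,::-1]
crop(t,330,135,470,255,5,'pics/c1.png');crop(t,120,145,220,235,6,'pics/c2.png')
m=orange(t);n,l,st,ce=cv2.connectedComponentsWithStats(m)
for i in range(1,n):
    if 3<st[i,4]<400: print(st[i],ce[i],toz('top',ce[i],.08))
E
```

```text
[150 177  12   3  20] [156.2 177.7] [[0.5903 0.2871 0.08  ]]
[363 178  13   4  36] [369.4167 179.8611] [[ 0.5751 -0.1947  0.08  ]]
[237 204  11   6  42] [241.7857 206.7857] [[0.5202 0.0958 0.08  ]]
```

View pics/c1.png

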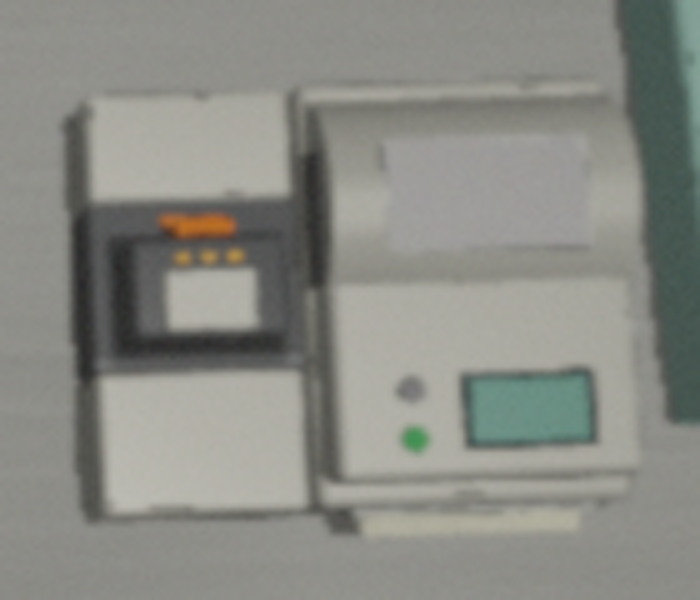

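View pics/c2.png

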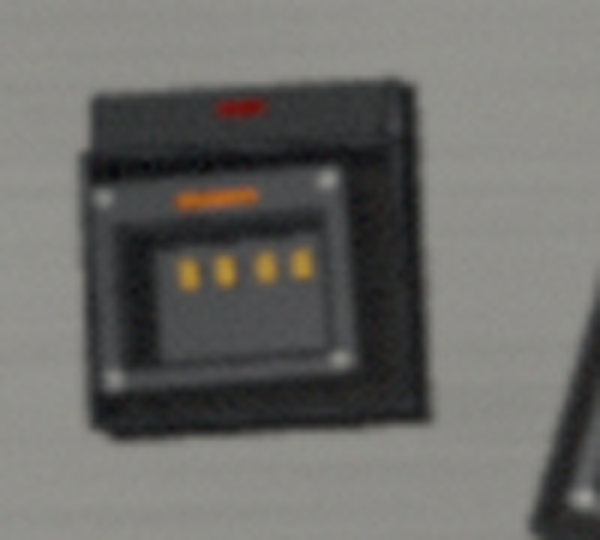

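Enlarged, the printer's deck edges and the four cup screws are clear. I'll get coarse poses from these.

```bash
python3 - <<'E'
from h import *
A=np.array([[88,97],[105,518],[288,93],[310,508]])/5+[330,135]
P=toz('top',A-.4,.062);print(P)
print('yaw printer',np.degrees(np.arctan2(*(P[0]-P[1])[[1,0]])),np.degrees(np.arctan2(*(P[2]-P[3])[[1,0]])))
B=np.array([[162,268],[255,268],[258,330],[165,332]])/5+[330,135]
Q=toz('top',B-.4,.095);print('label',Q,Q.mean(0))
C=np.array([[105,197],[327,180],[341,358],[115,378]])/6+[120,145]
Q=toz('top',C-.4,.070);print('cup',Q,Q.mean(0),[np.degrees(np.arctan2(*(Q[a]-Q[b])[[1,0]])) for a,b in((0,3),(1,2))],[np.linalg.norm(Q[a]-Q[b]) for a,b in((0,3),(1,2),(0,1))])
E
```

```text
[[ 0.6393 -0.1492  0.062 ]
 [ 0.4445 -0.1495  0.062 ]
 [ 0.6393 -0.2423  0.062 ]
 [ 0.4468 -0.2435  0.062 ]]
yaw printer 0.09322543574296838 0.3514100842564201
label [[ 0.5544 -0.1742  0.095 ]
 [ 0.5535 -0.216   0.095 ]
 [ 0.5255 -0.2161  0.095 ]
 [ 0.5256 -0.1744  0.095 ]] [ 0.5397 -0.1952  0.095 ]
cup [[0.5935 0.3324 0.07  ]
 [0.5982 0.2487 0.07  ]
 [0.5302 0.2437 0.07  ]
 [0.5246 0.3284 0.07  ]] [0.5616 0.2883 0.07  ] [np.float64(3.3095855173397646), np.float64(4.207069970740625)] [np.float64(0.06902664130413116), np.float64(0.06816099927879801), np.float64(0.08379481045257776)]
```

Emit:
move_arm(
  increments=[-10,0,0,-0.01,0.02,0.03,0.087,-17,0,0,-0.03,0.045,0.07,0.087,-24,0,0,-0.03,0.07,0.11,0.087,-31,0,0,-0.03,0.09,0.15,0.087,-38,0,0,-0.03,0.115,0.185,0.087,-45,0,0,-0.03,0.14,0.225,0.087,-52,0,0,-0.03,0.16,0.26,0.087,-59,0,0,-0.03,0.185,0.3,0.087,-66,0,0,-0.03,0.21,0.335,0.087,-73,0,0,-0.03,0.23,0.37,0.087,-75.7,0,0,-0.03,0.25,0.405,0.087,-75.7,0,0,-0.03,0.27,0.435,0.087],
)

```text
time_s: 1.15
tcp_pos: [0.4965, -0.2485, 0.2292]
ee_rot: [[0.0, -1.0, -0.006], [0.0, -0.006, 1.0], [-1.0, -0.0, 0.0]]
wrist_force: [1.1, -1.0, 0.5]
gripper_width: 0.999
```

```bash
python3 - <<'E'
from h import *
s=r.sense();print(s['time_s'],s['tcp_pos'],s['ee_rot'],s['joints'])
E
```

```text
1.15 [ 0.4965 -0.2485  0.2292] [[ 0.     -1.     -0.0061]
 [ 0.     -0.0061  1.    ]
 [-1.     -0.      0.    ]] [ -9.8599  14.0723  -6.6947  -0.0028 -69.233   10.2088]
```

Emit:
move_arm(
  increments=[0,0,0,-0.008,-0.03,0.03,0.087,0,0,0,-0.01,-0.048,0.052,0.087,0,0,0,-0.01,-0.048,0.052,0.087,0,0,0,-0.01,-0.048,0.052,0.087,0,0,0,-0.01,-0.048,0.052,0.087],
)

```text
time_s: 1.57
tcp_pos: [0.5428, -0.1981, 0.2387]
ee_rot: [[-0.001, -1.0, -0.003], [0.0, -0.003, 1.0], [-1.0, 0.001, 0.0]]
wrist_force: [0.5, -0.6, 0.9]
gripper_width: 0.998
```

```bash
python3 - <<'E'
from h import *
s=r.sense();print(s['time_s'],s['tcp_pos'],s['ee_rot'],s['wrist_force'])
im=r.capture('wrist');cv2.imwrite('pics/w1.png',im[:,:,::-1]);np.save('s1.npy',s,allow_pickle=True)
crop(im,170,100,400,300,3,'pics/w1c.png')
for P in([.54,-.195,.095],[.5707,-.195,.078],[.54,-.195,.062]):print(proj('wrist',P,s))
E
```

```text
1.5667 [ 0.5428 -0.1981  0.2387] [[-0.0014 -1.     -0.0034]
 [ 0.0002 -0.0034  1.    ]
 [-1.      0.0014  0.0002]] [ 0.5109 -0.5822  0.9038]
[[278.8386 196.56  ]]
[[251.3462 192.7276]]
[[278.5407 189.61  ]]
```

View pics/w1c.png

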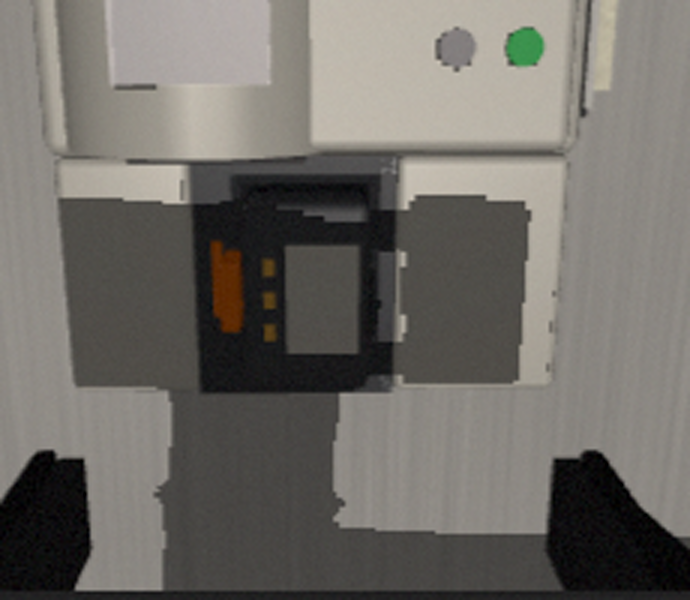

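View pics/w1.png

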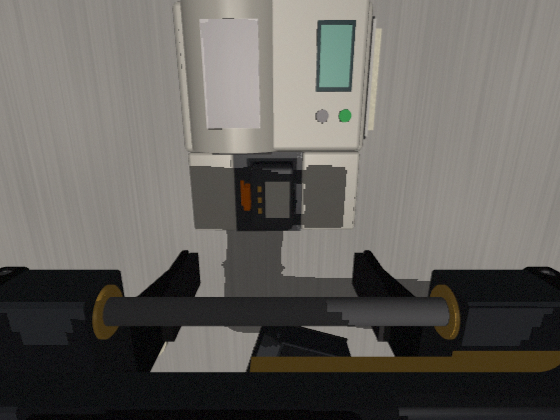

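```bash
python3 - <<'E'
from h import *
im=cv2.imread('pics/w1.png')[225-85:240,220:320]
g=(255*(im/255.)**0.45).astype(np.uint8)
cv2.imwrite('pics/w1g.png',cv2.resize(g,None,fx=7,fy=7,interpolation=cv2.INTER_NEAREST))
t=cv2.imread('pics/top0.png')[170:215,340:395]
g=(255*(t/255.)**0.6).astype(np.uint8)
cv2.imwrite('pics/t0g.png',cv2.resize(g,None,fx=12,fy=12,interpolation=cv2.INTER_NEAREST))
E
```

```text
(no output)
```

View pics/w1g.png

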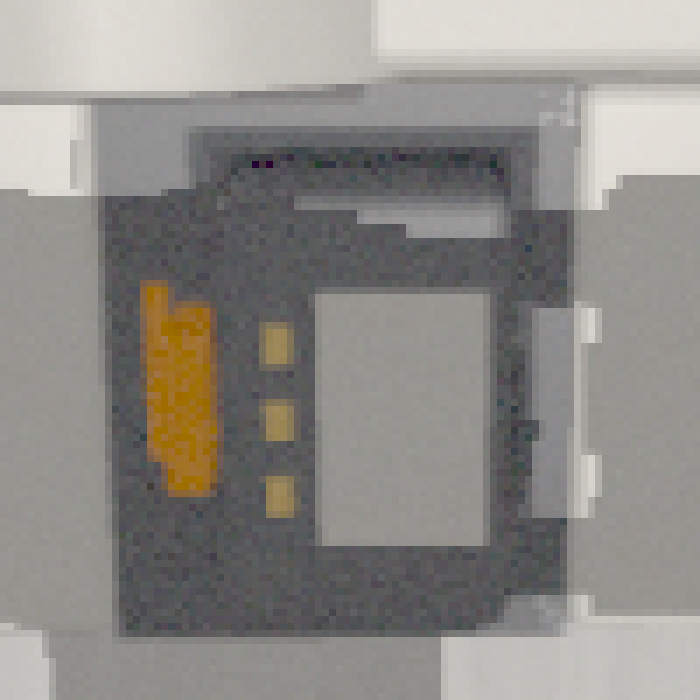

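View pics/t0g.png

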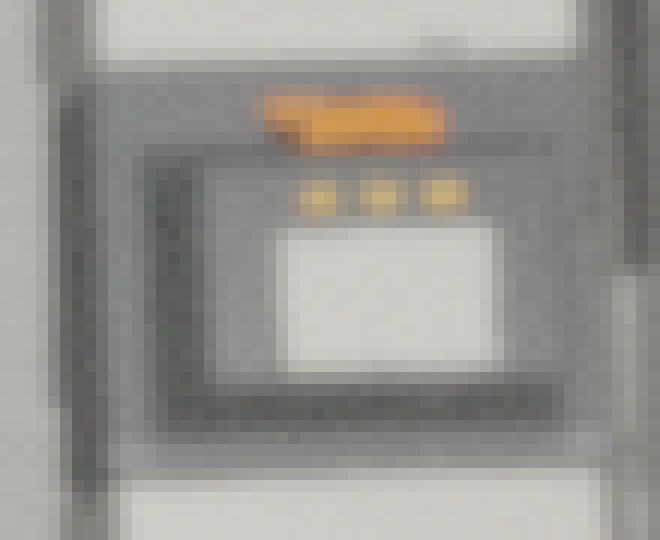

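```bash
python3 - <<'E'
from h import *
s=np.load('s1.npy',allow_pickle=True).item()
f=lambda p:np.array(p)/7.+[220,140]-.5
print('tab',toz('wrist',f([[168,300],[168,495],[215,300],[215,495]]),.090,s))
print('mark',toz('wrist',f([[143,283],[147,460]]),.062,s))
print('label',toz('wrist',f([[315,293],[490,293],[490,545],[315,545]]),.093,s))
print('leds',toz('wrist',f([[278,345],[280,420],[282,495]]),.093,s))
print('deckinsert',toz('wrist',f([[95,190],[115,635],[570,635],[580,100]]),.062,s))
print('white deck ends',toz('wrist',[[192,228],[355,228],[190,152],[357,152]],.062,s))
f=lambda p:np.array(p)/12.+[340,170]-.5
print('top tab',toz('top',f([[300,90],[445,90],[300,155],[445,150]]),.085))
print('top label',toz('top',f([[278,230],[495,230],[498,375],[280,375]]),.093))
# scene-camera views for label and tab
c=cv2.imread('pics/scene0.png')
cv2.imwrite('pics/sc.png',cv2.resize(c[150:220,160:230],None,fx=9,fy=9,interpolation=cv2.INTER_NEAREST))
E
```

```text
tab [[ 0.578  -0.2093  0.09  ]
 [ 0.5788 -0.1781  0.09  ]
 [ 0.5708 -0.2093  0.09  ]
 [ 0.5714 -0.1781  0.09  ]]
mark [[ 0.5849 -0.2063  0.062 ]
 [ 0.5851 -0.1758  0.062 ]]
label [[ 0.5553 -0.2111  0.093 ]
 [ 0.5288 -0.2112  0.093 ]
 [ 0.5281 -0.1709  0.093 ]
 [ 0.5556 -0.1708  0.093 ]]
leds [[ 0.561  -0.203   0.093 ]
 [ 0.5609 -0.1911  0.093 ]
 [ 0.5607 -0.179   0.093 ]]
deckinsert [[ 0.5923 -0.2217  0.062 ]
 [ 0.5916 -0.1441  0.062 ]
 [ 0.5124 -0.1444  0.062 ]
 [ 0.5133 -0.2366  0.062 ]]
white deck ends [[ 0.645  -0.1468  0.062 ]
 [ 0.4466 -0.1475  0.062 ]
 [ 0.6403 -0.2381  0.062 ]
 [ 0.4516 -0.2388  0.062 ]]
top tab [[ 0.5811 -0.1828  0.085 ]
 [ 0.5805 -0.2103  0.085 ]
 [ 0.5687 -0.1823  0.085 ]
 [ 0.5691 -0.2097  0.085 ]]
top label [[ 0.5536 -0.1761  0.093 ]
 [ 0.5527 -0.2168  0.093 ]
 [ 0.5254 -0.2161  0.093 ]
 [ 0.5263 -0.1753  0.093 ]]
```

View pics/sc.png

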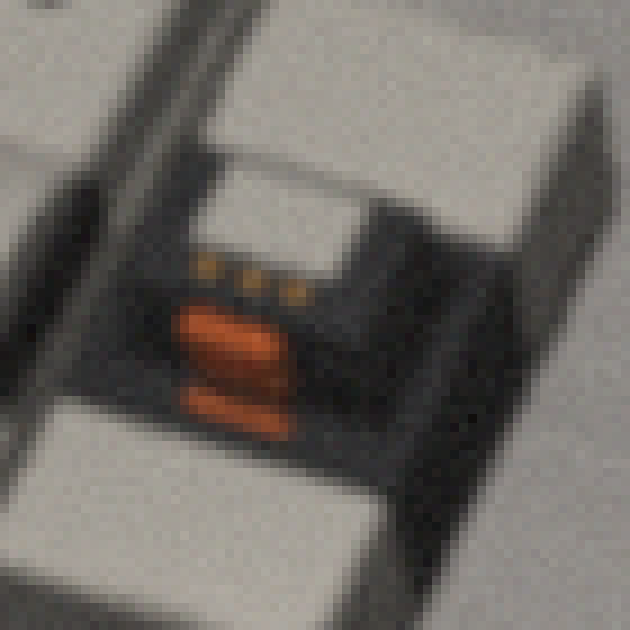

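The tab's outer face is at x≈0.578, and its middle is at y≈-0.194 by wrist and -0.196 by top. That puts the battery centre near (0.547, -0.195) with yaw about 0. I'll descend in two stages, fingers open.

Emit:
move_arm(
  increments=[0,0,0,0.03,-0.004,0.003,0.087,0,0,0,0.065,-0.004,0.003,0.087,0,0,0,0.1,-0.004,0.003,0.087,0,0,0,0.13,-0.004,0.003,0.087,0,0,0,0.145,-0.004,0.003,0.087,0,0,0,0.145,-0.004,0.003,0.087,0,0,0,0.145,-0.004,0.003,0.087],
)

```text
time_s: 2.2
tcp_pos: [0.5465, -0.1964, 0.0941]
ee_rot: [[-0.001, -1.0, -0.002], [-0.0, -0.002, 1.0], [-1.0, 0.001, -0.0]]
wrist_force: [0.7, 0.5, 0.8]
gripper_width: 0.999
```

```bash
python3 - <<'E'
from h import *
s=r.sense();print(s['time_s'],s['tcp_pos'],s['ee_rot'],s['wrist_force'])
im=r.capture('wrist');cv2.imwrite('pics/w2.png',im[:,:,::-1]);np.save('s2.npy',s,allow_pickle=True)
g=(255*(im/255.)**0.5).astype(np.uint8)
crop(g,190,160,370,300,4,'pics/w2c.png')
E
```

```text
2.2 [ 0.5465 -0.1964  0.0941] [[-0.0015 -1.     -0.0018]
 [-0.0004 -0.0018  1.    ]
 [-1.      0.0015 -0.0004]] [0.7332 0.5022 0.7792]
```

View pics/w2c.png

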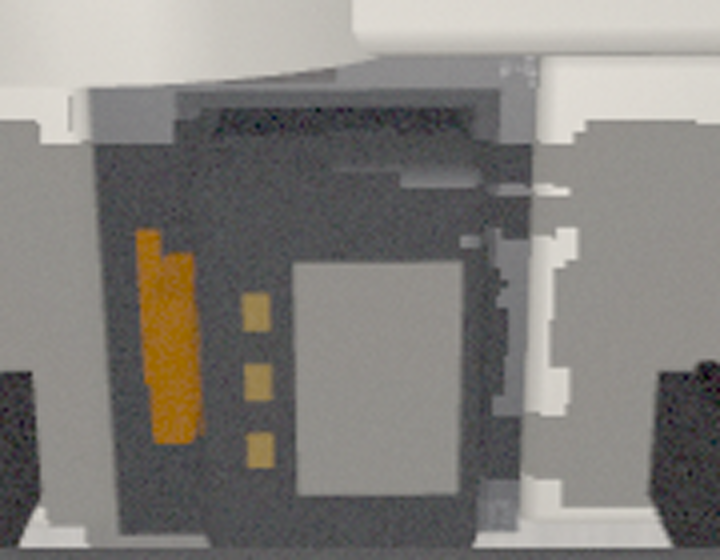

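```bash
python3 - <<'E'
from h import *
s=np.load('s2.npy',allow_pickle=True).item()
f=lambda p:np.array(p)/4.+[190,160]-.5
print('tab',toz('wrist',f([[162,255],[152,443],[193,255],[202,432]]),.090,s))
print('label',toz('wrist',f([[293,262],[463,262],[460,494],[297,496]]),.093,s))
print('battery -x edge, +x edge',toz('wrist',f([[478,300],[473,540],[212,540]]),.093,s))
E
```

```text
tab [[ 0.5762 -0.2112  0.09  ]
 [ 0.5793 -0.1781  0.09  ]
 [ 0.5713 -0.2112  0.09  ]
 [ 0.5709 -0.1802  0.09  ]]
label [[ 0.5553 -0.2111  0.093 ]
 [ 0.5287 -0.2112  0.093 ]
 [ 0.528  -0.1704  0.093 ]
 [ 0.5551 -0.1699  0.093 ]]
battery -x edge, +x edge [[ 0.5262 -0.2048  0.093 ]
 [ 0.5256 -0.1617  0.093 ]
 [ 0.5695 -0.1616  0.093 ]]
```

Emit:
move_arm(
  increments=[0,0,0,0.01,-0.001,0.003,0.087,0,0,0,0.02,-0.001,0.003,0.087,0,0,0,0.02,-0.001,0.003,0.075,0,0,0,0.02,-0.001,0.003,0.066,0,0,0,0.02,-0.001,0.003,0.066,0,0,0,0.02,-0.001,0.003,0.066],
)

```text
time_s: 2.75
tcp_pos: [0.5486, -0.1922, 0.0746]
ee_rot: [[0.001, -1.0, -0.003], [-0.0, -0.003, 1.0], [-1.0, -0.001, -0.0]]
wrist_force: [-0.0, -0.3, -0.2]
gripper_width: 0.799
```

```bash
python3 - <<'E'
from h import *
s=r.sense();print(s['time_s'],s['tcp_pos'],s['ee_rot'],s['wrist_force'],s['gripper_width'])
E
```

```text
2.75 [ 0.5486 -0.1922  0.0746] [[ 0.0008 -1.     -0.0035]
 [-0.0002 -0.0035  1.    ]
 [-1.     -0.0008 -0.0002]] [-0.0003 -0.2997 -0.2004] 0.7992146789486927
```

Emit:
move_arm(
  increments=[0,0,0,0,0,0,0.062,0,0,0,0,0,0,0.06,0,0,0,0,0,0,0.058],
)

```text
time_s: 3.0
tcp_pos: [0.5485, -0.1922, 0.0745]
ee_rot: [[0.0, -1.0, -0.003], [-0.0, -0.003, 1.0], [-1.0, -0.0, -0.0]]
wrist_force: [0.1, -0.1, 0.2]
gripper_width: 0.693
```

Emit:
move_arm(
  increments=[0,0,0,0,0,0,0.056,0,0,0,0,0,0,0.056],
)

```text
time_s: 3.17
tcp_pos: [0.5483, -0.1922, 0.0743]
ee_rot: [[0.0, -1.0, -0.003], [-0.0, -0.003, 1.0], [-1.0, -0.0, -0.0]]
wrist_force: [-1.1, -0.6, 0.4]
gripper_width: 0.652
```

Emit:
move_arm(
  increments=[0,0,0,0,0,0,0.054,0,0,0,0,0,0,0.054],
)

```text
time_s: 3.33
tcp_pos: [0.5483, -0.1922, 0.0742]
ee_rot: [[-0.0, -1.0, -0.003], [-0.0, -0.003, 1.0], [-1.0, 0.0, -0.0]]
wrist_force: [0.1, -0.0, -0.4]
gripper_width: 0.629
```

Emit:
move_arm(
  increments=[0,0,0,0,0,0,0.052,0,0,0,0,0,0,0.052],
)

```text
time_s: 3.5
tcp_pos: [0.5483, -0.1921, 0.0742]
ee_rot: [[-0.0, -1.0, -0.003], [-0.0, -0.003, 1.0], [-1.0, 0.0, -0.0]]
wrist_force: [-0.6, -0.0, 0.5]
gripper_width: 0.602
```

Emit:
move_arm(
  increments=[0,0,0,0,0,0,0.05,0,0,0,0,0,0,0.05],
)

```text
time_s: 3.67
tcp_pos: [0.5483, -0.1922, 0.0742]
ee_rot: [[-0.0, -1.0, -0.003], [-0.0, -0.003, 1.0], [-1.0, 0.0, -0.0]]
wrist_force: [-0.0, 0.9, 0.0]
gripper_width: 0.581
```

Emit:
move_arm(
  increments=[0,0,0,0,0,0,0.048,0,0,0,0,0,0,0.048],
)

```text
time_s: 3.83
tcp_pos: [0.5483, -0.1922, 0.0742]
ee_rot: [[0.0, -1.0, -0.003], [0.0, -0.003, 1.0], [-1.0, -0.0, 0.0]]
wrist_force: [-0.3, -0.4, 0.1]
gripper_width: 0.555
```

Emit:
move_arm(
  increments=[0,0,0,0,0,0,0.046,0,0,0,0,0,0,0.045,0,0,0,0,0,0,0.045],
)

```text
time_s: 4.08
tcp_pos: [0.5483, -0.1922, 0.0742]
ee_rot: [[-0.0, -1.0, -0.003], [0.0, -0.003, 1.0], [-1.0, 0.0, 0.0]]
wrist_force: [-0.1, 1.0, 0.3]
gripper_width: 0.525
```

```bash
python3 - <<'E'
from h import *
s=r.sense();print(s['time_s'],s['tcp_pos'],s['wrist_force'],s['moment'],s['gripper_width'])
im=r.capture('wrist');cv2.imwrite('pics/w3.png',im[:,:,::-1]);np.save('s3.npy',s,allow_pickle=True)
g=(255*(im/255.)**0.5).astype(np.uint8)
crop(g,140,130,420,320,2.8,'pics/w3c.png')
E
```

```text
4.0833 [ 0.5483 -0.1922  0.0742] [-0.1049  1.0379  0.2676] [ 0.0507  0.1461 -0.0147] 0.524710453436437
```

View pics/w3c.png

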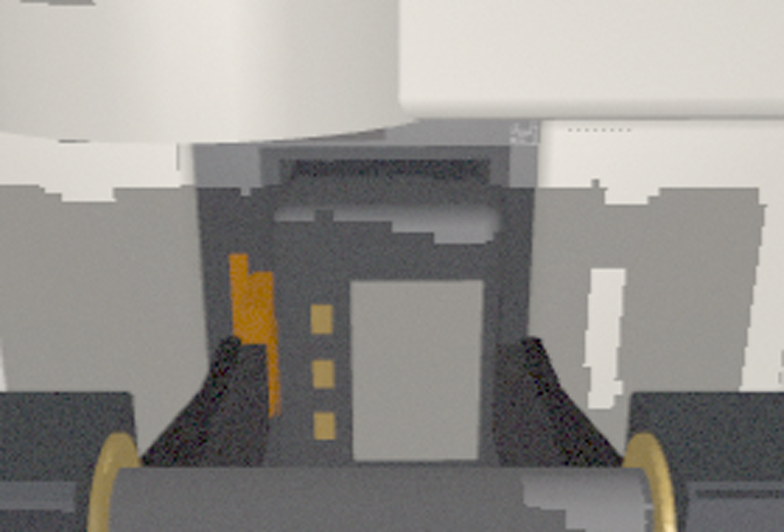

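The fingers sit on the tab (left finger at crop (255,390)) and on the rest, with no side force. I'll tighten to full grip and look for any reaction.

Emit:
move_arm(
  increments=[0,0,0,0,0,0,0.042,0,0,0,0,0,0,0.038,0,0,0,0,0,0,0.03,0,0,0,0,0,0,0.02,0,0,0,0,0,0,0.02],
)

```text
time_s: 4.55
tcp_pos: [0.5483, -0.1922, 0.0743]
ee_rot: [[0.0, -1.0, -0.003], [0.0, -0.003, 1.0], [-1.0, -0.0, 0.0]]
wrist_force: [-0.8, -0.5, 0.2]
gripper_width: 0.297
```

```bash
python3 - <<'E'
from h import *
s=r.sense();print(s['time_s'],s['tcp_pos'],s['wrist_force'],s['moment'],s['gripper_width'])
im=r.capture('wrist');cv2.imwrite('pics/w4.png',im[:,:,::-1])
g=(255*(im/255.)**0.5).astype(np.uint8)
crop(g,140,130,420,320,2.8,'pics/w4c.png')
sc=r.capture('scene');crop(sc,130,120,260,240,5,'pics/s4c.png')
print(proj('wrist',s['tcp_pos'],s))
E
```

```text
4.55 [ 0.5483 -0.1922  0.0743] [-0.8087 -0.5023  0.1781] [ 0.0637  0.1388 -0.0015] 0.29676231757784793
[[276.8845 247.4997]]
```

View pics/w4c.png

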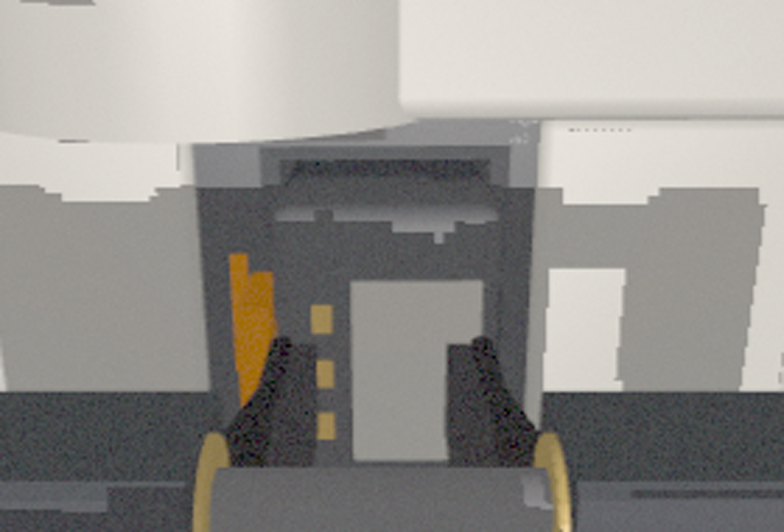

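View pics/s4c.png

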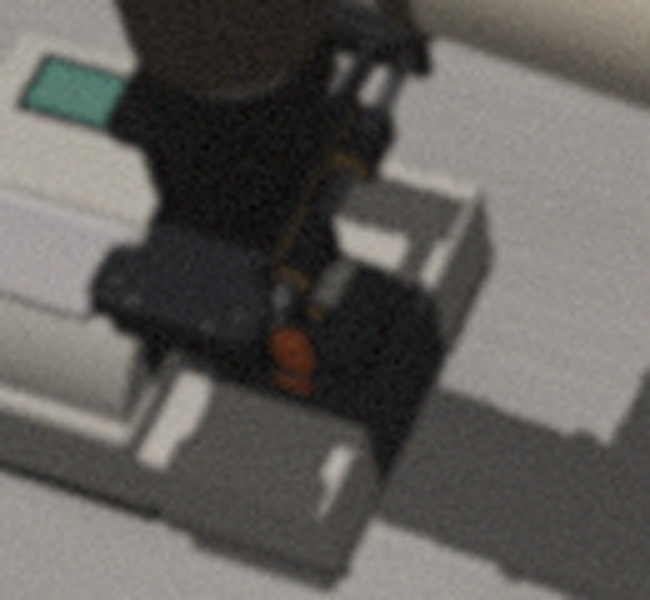

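Gripper reads 26 mm with no force. The picture shows both fingers over the battery's top at crop (300,400) and (470,400), with the tab unpressed. So the fingertips are above the battery, higher than the stated tool offsets imply. I'll measure this by touching the battery's top gently.

Emit:
move_arm(
  increments=[0,0,0,0.001,0,0,0.02,0,0,0,0.002,0,0,0.02,0,0,0,0.002,0,0,0.02],
)

```text
time_s: 4.9
tcp_pos: [0.5482, -0.1921, 0.072]
ee_rot: [[-0.0, -1.0, -0.003], [0.0, -0.003, 1.0], [-1.0, 0.0, 0.0]]
wrist_force: [-0.1, -0.5, -0.3]
gripper_width: 0.233
```

```bash
python3 - <<'E'
from h import *
s=r.sense();print(s['time_s'],s['tcp_pos'],s['joints'],s['wrist_force'],s['moment'],s['gripper_width'])
t=r.capture('top');crop(t,310,120,450,260,5,'pics/t5.png')
w=r.capture('wrist');cv2.imwrite('pics/w5.png',w[:,:,::-1])
E
```

```text
4.9 [ 0.5482 -0.1921  0.072 ] [ -3.3478  24.7131 -15.4346  -0.002  -49.8751   3.5321] [-0.1115 -0.5244 -0.3198] [ 0.0269  0.1007 -0.0424] 0.23276159548168218
```

View pics/t5.png

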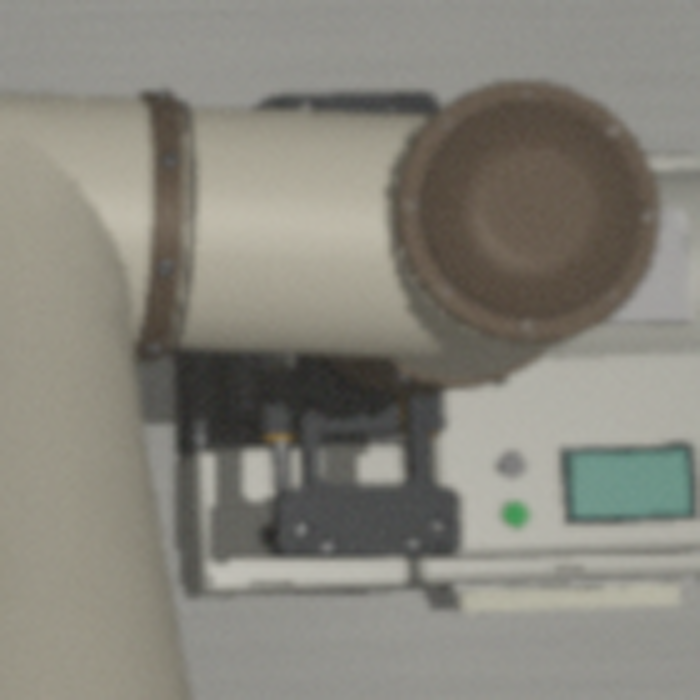

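View pics/w5.png

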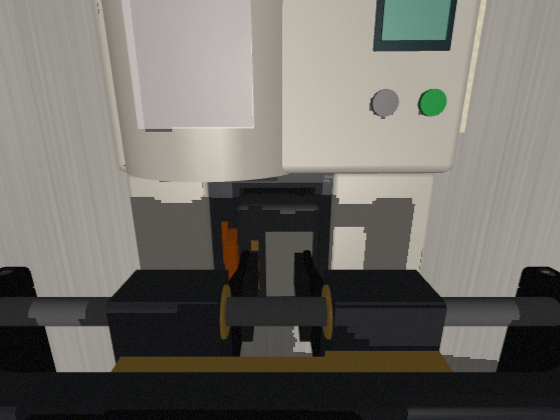

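Emit:
move_arm(
  increments=[0,0,0,0.001,0,0,0.02,0,0,0,0.002,0,0,0.02,0,0,0,0.002,0,0,0.02],
)

```text
time_s: 5.25
tcp_pos: [0.5484, -0.1922, 0.0704]
ee_rot: [[0.0, -1.0, -0.003], [-0.0, -0.003, 1.0], [-1.0, -0.0, -0.0]]
wrist_force: [-0.6, -0.6, 1.7]
gripper_width: 0.232
```

Emit:
move_arm(
  increments=[0,0,0,0.001,0,0,0.02,0,0,0,0.002,0,0,0.02,0,0,0,0.002,0,0,0.02],
)

```text
time_s: 5.5
tcp_pos: [0.5488, -0.1922, 0.0702]
ee_rot: [[0.001, -1.0, -0.004], [-0.001, -0.004, 1.0], [-1.0, -0.001, -0.001]]
wrist_force: [-3.3, 1.0, 9.4]
gripper_width: 0.228
```

The fingertips touch the battery top (z = 0.095) at TCP z ≈ 0.0703. So they are really about 25 mm behind the reported TCP, and I'll work with tip z = TCP z + 0.025. Next: rise, open, and go down so the tips are at z ≈ 0.066.

Emit:
move_arm(
  increments=[0,0,0,-0.005,0,0,0.03,0,0,0,-0.01,0,0,0.076,0,0,0,-0.01,0,0,0.076,0,0,0,-0.01,0,0,0.076,0,0,0,-0.01,0,0,0.076,0,0,0,-0.01,0,0,0.076,0,0,0,-0.01,0,0,0.076,0,0,0,-0.01,0,0,0.076,0,0,0,-0.01,0,0,0.076,0,0,0,-0.01,0,0,0.076,0,0,0,-0.01,0,0,0.076,0,0,0,-0.01,0,0,0.076],
)

```text
time_s: 6.5
tcp_pos: [0.5483, -0.1922, 0.0783]
ee_rot: [[0.0, -1.0, -0.003], [0.0, -0.003, 1.0], [-1.0, -0.0, 0.0]]
wrist_force: [0.1, 0.7, -0.2]
gripper_width: 0.869
```

Emit:
move_arm(
  increments=[0,0,0,0,0,0,0.076,0,0,0,0,0,0,0.076],
)

```text
time_s: 6.67
tcp_pos: [0.5483, -0.1922, 0.0783]
ee_rot: [[0.0, -1.0, -0.003], [-0.0, -0.003, 1.0], [-1.0, -0.0, -0.0]]
wrist_force: [-0.3, 0.1, 0.4]
gripper_width: 0.873
```

Emit:
move_arm(
  increments=[0,0,0,0.012,0,-0.001,0.076,0,0,0,0.02,0,-0.001,0.076,0,0,0,0.026,0,-0.001,0.076,0,0,0,0.032,0,-0.001,0.076,0,0,0,0.036,0,-0.001,0.076,0,0,0,0.036,0,-0.001,0.07,0,0,0,0.036,0,-0.001,0.066],
)

```text
time_s: 7.25
tcp_pos: [0.5483, -0.1932, 0.0421]
ee_rot: [[-0.0, -1.0, -0.003], [-0.0, -0.003, 1.0], [-1.0, 0.0, -0.0]]
wrist_force: [0.2, -0.4, -0.3]
gripper_width: 0.804
```

Emit:
move_arm(
  increments=[0,0,0,0,0,0,0.063,0,0,0,0,0,0,0.063],
)

```text
time_s: 7.42
tcp_pos: [0.5487, -0.1932, 0.0427]
ee_rot: [[0.001, -1.0, -0.003], [-0.0, -0.003, 1.0], [-1.0, -0.001, -0.0]]
wrist_force: [0.1, 0.1, 1.1]
gripper_width: 0.743
```

Emit:
move_arm(
  increments=[0,0,0,0,0,0,0.061,0,0,0,0,0,0,0.061],
)

```text
time_s: 7.58
tcp_pos: [0.5485, -0.1932, 0.0426]
ee_rot: [[0.001, -1.0, -0.003], [-0.0, -0.003, 1.0], [-1.0, -0.001, -0.0]]
wrist_force: [-0.1, -0.3, -0.6]
gripper_width: 0.705
```

```bash
python3 - <<'E'
from h import *
s=r.sense();print(s['time_s'],s['tcp_pos'],s['wrist_force'],s['gripper_width'])
im=r.capture('wrist');g=(255*(im/255.)**0.5).astype(np.uint8)
crop(g,140,130,420,320,2.8,'pics/w6c.png')
E
```

```text
7.5833 [ 0.5485 -0.1932  0.0426] [-0.0527 -0.3308 -0.5996] 0.7053776110024342
```

View pics/w6c.png

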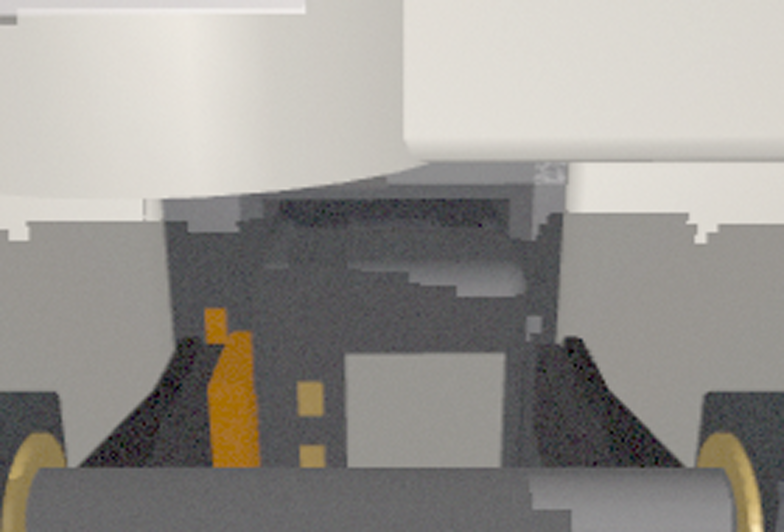

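Now the fingers straddle the battery, the left one almost on the tab at crop (210,400). I close in small steps, watching side force.

Emit:
move_arm(
  increments=[0,0,0,0,0,0,0.058,0,0,0,0,0,0,0.057],
)

```text
time_s: 7.8
tcp_pos: [0.5486, -0.1932, 0.0425]
ee_rot: [[0.001, -1.0, -0.003], [-0.0, -0.003, 1.0], [-1.0, -0.001, -0.0]]
wrist_force: [1.0, 0.5, -0.5]
gripper_width: 0.669
```

Emit:
move_arm(
  increments=[0,0,0,0,0,0,0.055,0,0,0,0,0,0,0.054],
)

```text
time_s: 7.97
tcp_pos: [0.549, -0.1932, 0.0425]
ee_rot: [[0.001, -1.0, -0.003], [-0.0, -0.003, 1.0], [-1.0, -0.001, -0.0]]
wrist_force: [2.5, 0.3, -0.5]
gripper_width: 0.631
```

Emit:
move_arm(
  increments=[0,0,0,0,0,0,0.052,0,0,0,0,0,0,0.051],
)

```text
time_s: 8.13
tcp_pos: [0.5482, -0.1932, 0.0424]
ee_rot: [[-0.0, -1.0, -0.003], [-0.0, -0.003, 1.0], [-1.0, 0.0, -0.0]]
wrist_force: [-0.6, 0.3, 1.7]
gripper_width: 0.602
```

Emit:
move_arm(
  increments=[0,0,0,0,0,0,0.05,0,0,0,0,0,0,0.049],
)

```text
time_s: 8.3
tcp_pos: [0.5474, -0.1932, 0.0422]
ee_rot: [[-0.002, -1.0, -0.003], [0.0, -0.003, 1.0], [-1.0, 0.002, 0.0]]
wrist_force: [-1.3, -0.1, 2.1]
gripper_width: 0.575
```

Emit:
move_arm(
  increments=[0,0,0,0,0,0,0.048,0,0,0,0,0,0,0.047],
)

```text
time_s: 8.47
tcp_pos: [0.5467, -0.1931, 0.0419]
ee_rot: [[-0.003, -1.0, -0.003], [0.0, -0.003, 1.0], [-1.0, 0.003, 0.0]]
wrist_force: [-2.6, -1.6, 1.5]
gripper_width: 0.547
```

Emit:
move_arm(
  increments=[0,0,0,0,0,0,0.046,0,0,0,0,0,0,0.045,0,0,0,0,0,0,0.04,0,0,0,0,0,0,0.035],
)

```text
time_s: 8.8
tcp_pos: [0.5473, -0.1931, 0.0419]
ee_rot: [[-0.002, -1.0, -0.003], [0.0, -0.003, 1.0], [-1.0, 0.002, 0.0]]
wrist_force: [-4.7, -0.1, 2.2]
gripper_width: 0.527
```

Emit:
move_arm(
  increments=[0,0,0,0,0.001,0,0.02,0,0,0,0,0.001,0,0.01,0,0,0,0,0.001,0,0.01,0,0,0,0,0.001,0,0.01],
)

```text
time_s: 9.13
tcp_pos: [0.5473, -0.1931, 0.0422]
ee_rot: [[-0.0, -1.0, -0.003], [0.0, -0.003, 1.0], [-1.0, 0.0, 0.0]]
wrist_force: [-3.7, -0.2, 2.5]
gripper_width: 0.524
```

```bash
python3 - <<'E'
from h import *
s=r.sense();print(s['time_s'],s['tcp_pos'],s['wrist_force'],s['moment'],s['gripper_width'])
im=r.capture('wrist');g=(255*(im/255.)**0.5).astype(np.uint8)
crop(g,140,130,420,320,2.8,'pics/w7c.png')
E
```

```text
9.1333 [ 0.5473 -0.1931  0.0422] [-3.6645 -0.1844  2.5398] [0.0477 1.2871 0.0131] 0.5238958580129983
```

View pics/w7c.png

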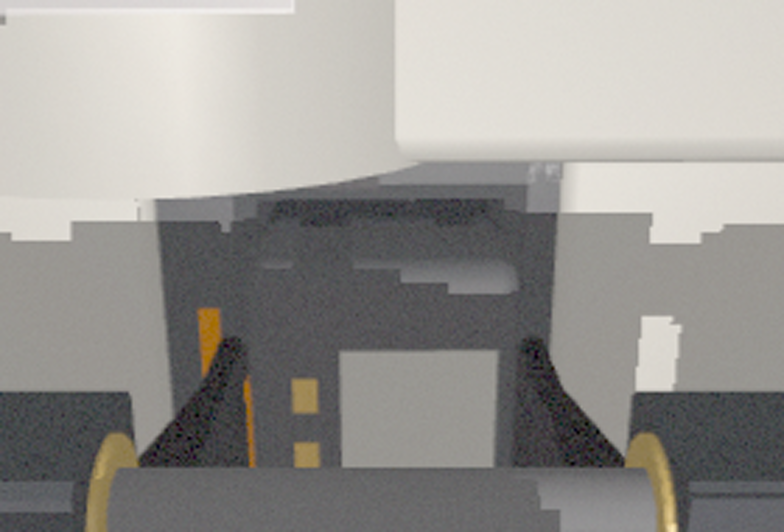

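The tab is pressed in (only a thin orange sliver at crop (250,430)). I lift slowly, watching for any downward pull.

Emit:
move_arm(
  increments=[0,0,0,-0.001,0.001,0,0.01,0,0,0,-0.002,0.001,0,0.01,0,0,0,-0.003,0.001,0,0.01],
)

```text
time_s: 9.43
tcp_pos: [0.5471, -0.1932, 0.0455]
ee_rot: [[0.002, -1.0, -0.003], [-0.0, -0.003, 1.0], [-1.0, -0.002, -0.0]]
wrist_force: [-1.4, 0.3, 0.1]
gripper_width: 0.527
```

Emit:
move_arm(
  increments=[0,0,0,-0.001,0,0,0.01,0,0,0,-0.002,0,0,0.01,0,0,0,-0.003,0,0,0.01],
)

```text
time_s: 9.68
tcp_pos: [0.5471, -0.1931, 0.0484]
ee_rot: [[0.002, -1.0, -0.003], [-0.0, -0.003, 1.0], [-1.0, -0.002, -0.0]]
wrist_force: [-0.7, 0.6, -0.5]
gripper_width: 0.528
```

Emit:
move_arm(
  increments=[0,0,0,-0.003,0,0,0.01,0,0,0,-0.006,0,0,0.01,0,0,0,-0.01,0,0,0.01,0,0,0,-0.014,0,0,0.01,0,0,0,-0.018,0,0,0.01],
)

```text
time_s: 10.1
tcp_pos: [0.5462, -0.1931, 0.0664]
ee_rot: [[-0.0, -1.0, -0.003], [0.0, -0.003, 1.0], [-1.0, 0.0, 0.0]]
wrist_force: [0.6, -1.3, -3.6]
gripper_width: 0.53
```

Emit:
move_arm(
  increments=[0,0,0,-0.005,0,0,0.01,0,0,0,-0.01,0,0,0.01,0,0,0,-0.016,0,0,0.01,0,0,0,-0.023,0,0,0.01,0,0,0,-0.033,0,0,0.01,0,0,0,-0.045,0,0,0.01,0,0,0,-0.06,0,0,0.01,0,0,0,-0.08,0,0,0.01,0,0,0,-0.1,0,0,0.01,0,0,0,-0.115,0,0,0.01,0,0,0,-0.115,0,0,0.01,0,0,0,-0.115,0,0,0.01],
)

```text
time_s: 11.1
tcp_pos: [0.5466, -0.1931, 0.1823]
ee_rot: [[0.003, -1.0, -0.003], [0.0, -0.003, 1.0], [-1.0, -0.003, 0.0]]
wrist_force: [0.4, 0.6, -3.9]
gripper_width: 0.527
```

```bash
python3 - <<'E'
from h import *
s=r.sense();print(s['time_s'],s['tcp_pos'],s['wrist_force'],s['moment'],s['gripper_width'],s['joints'])
im=r.capture('scene');cv2.imwrite('pics/s8.png',im[:,:,::-1])
im=r.capture('top');cv2.imwrite('pics/t8.png',im[:,:,::-1])
E
```

```text
11.1 [ 0.5466 -0.1931  0.1823] [ 0.4044  0.5888 -3.9052] [ 0.0203  0.1855 -0.0501] 0.5268834959901677 [ -3.4663  18.2956  -7.6842  -0.0279 -63.8759   3.6522]
```

View pics/s8.png

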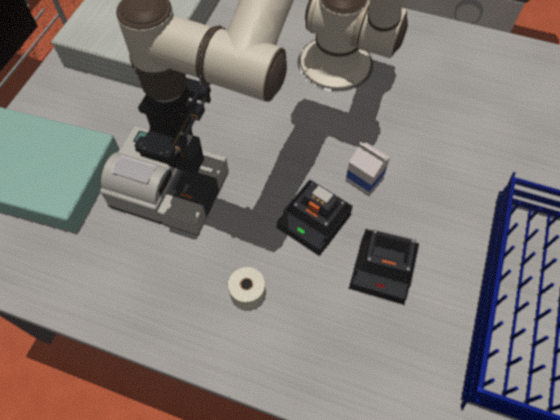

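Battery is out and held level, and the printer's well is empty behind it. I carry it high (underside ≈0.15) towards the charger, stopping slightly past it so the wrist camera sees the cup.

Emit:
move_arm(
  increments=[0,0,0,-0.01,0,0.015,0.01,-0.5,0,0,-0.02,0,0.045,0.01,-1,0,0,-0.02,-0.002,0.085,0.01,-1.5,0,0,-0.02,-0.004,0.125,0.01,-2,0,0,-0.02,-0.006,0.165,0.01,-2.5,0,0,-0.02,-0.008,0.205,0.01,-3,0,0,-0.02,-0.01,0.245,0.01,-3.5,0,0,-0.02,-0.012,0.285,0.01,-3.5,0,0,-0.02,-0.014,0.325,0.01,-3.5,0,0,-0.02,-0.015,0.365,0.01,-3.5,0,0,-0.02,-0.015,0.405,0.01,-3.5,0,0,-0.02,-0.015,0.44,0.01],
)

```text
time_s: 12.2
tcp_pos: [0.5588, 0.249, 0.1993]
ee_rot: [[-0.003, -0.998, -0.065], [-0.002, -0.065, 0.998], [-1.0, 0.003, -0.001]]
wrist_force: [0.7, -0.2, -3.2]
gripper_width: 0.527
```

```bash
python3 - <<'E'
from h import *
s=r.sense();print(s['time_s'],s['tcp_pos'],s['ee_rot'],s['wrist_force'],s['gripper_width'],s['joints'])
E
```

```text
12.2 [0.5588 0.249  0.1993] [[-0.0028 -0.9979 -0.0651]
 [-0.0015 -0.0651  0.9979]
 [-1.      0.0028 -0.0014]] [ 0.7138 -0.2036 -3.2206] 0.5271972274074997 [ 39.1454  20.8516  -1.3425  -0.0335 -67.9841 -35.4029]
```

Emit:
move_arm(
  increments=[0,0,0,0,0,0.035,0.01,0,0,0,0,-0.004,0.07,0.01,0,0,0,0,-0.008,0.1,0.01,0,0,0,0,-0.01,0.113,0.01,0,0,0,0,-0.01,0.113,0.01,0,0,0,0,-0.01,0.113,0.01,0,0,0,0,-0.01,0.113,0.01],
)

```text
time_s: 12.78
tcp_pos: [0.5621, 0.3591, 0.2001]
ee_rot: [[-0.002, -0.998, -0.064], [-0.002, -0.064, 0.998], [-1.0, 0.002, -0.002]]
wrist_force: [0.7, 0.4, -3.2]
gripper_width: 0.53
```

```bash
python3 - <<'E'
from h import *
s=r.sense();print(s['time_s'],s['tcp_pos'],s['ee_rot'],s['joint_velocities'])
im=r.capture('wrist');cv2.imwrite('pics/w9.png',im[:,:,::-1]);np.save('s9.npy',s,allow_pickle=True)
g=(255*(im/255.)**0.5).astype(np.uint8)
crop(g,190,50,370,190,4,'pics/w9c.png')
E
```

```text
12.7833 [0.5621 0.3591 0.2001] [[-0.0021 -0.998  -0.0636]
 [-0.002  -0.0636  0.998 ]
 [-1.      0.0022 -0.0019]] [-0.6964 -1.0047  0.0327  0.1988  0.3029  0.0073]
```

View pics/w9c.png

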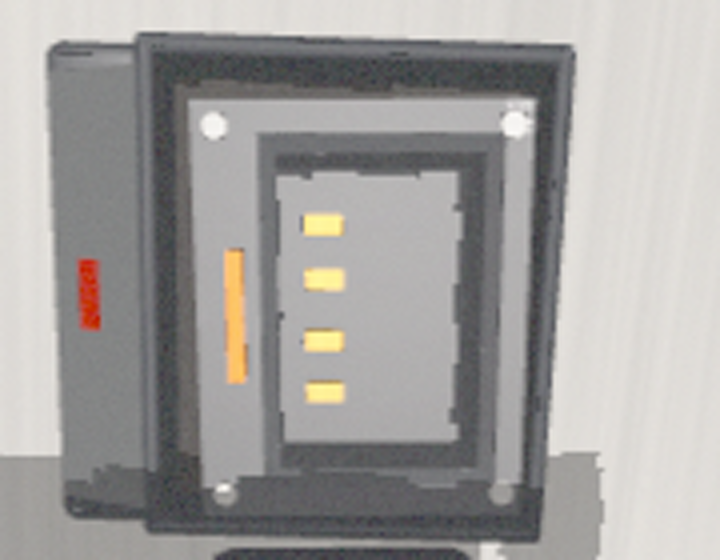

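View pics/w9.png

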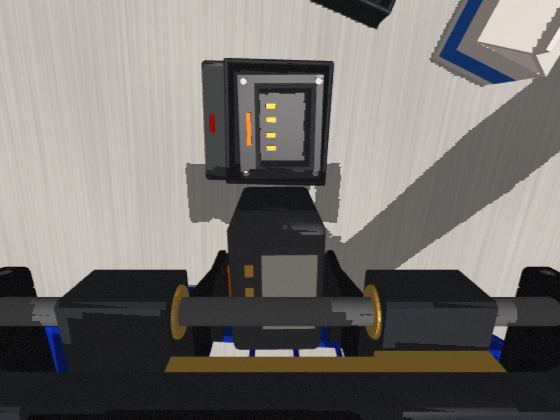

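The wrist view shows the cup clearly: screws at crop (214,125), (514,123), (501,493), (224,493), the mouth, four contacts, the orange mark on the left (+x). The battery hangs below, upright. I'll fit its height and pose from the screws across two views.

```bash
python3 - <<'E'
from h import *
s=np.load('s9.npy',allow_pickle=True).item()
f=lambda p:np.array(p,float)/4.+[190,50]-.5
scr=f([[214,125],[514,123],[501,493],[224,493]])
mouth=f([[259,135],[500,135],[492,470],[268,470]])
outer=f([[190,98],[535,98],[520,500],[205,500]])
# wrist + top screws:
C=np.array([[105,197],[327,180],[341,358],[115,378]])/6+[120,145]-.5
tops=C[[1,2,3,0]]
for z in(.062,.066,.07,.074,.078):
    S=toz('wrist',scr,z,s);M=toz('wrist',mouth,z,s);T=toz('top',tops,z)
    ang=lambda Q:[np.degrees(np.arctan2(*(Q[a]-Q[b])[[1,0]])).round(2) for a,b in((0,1),(3,2))]+[np.degrees(np.arctan2(*(Q[a]-Q[b])[[1,0]])).round(2)-90 for a,b in((3,0),(2,1))]
    L=lambda Q:[np.linalg.norm(Q[a]-Q[b]).round(4) for a,b in((0,1),(3,2),(3,0),(2,1))]
    print(z,'\n S',S.mean(0)[:2],L(S),ang(S),'\n M',M.mean(0)[:2],L(M),ang(M),'\n T',T.mean(0)[:2],L(T),ang(T))
    print(' dT',(S-T)[:,:2].tolist())
# light/base: shell corners at .046
E
```

```text
0.062 
 S [0.5626 0.2911] [np.float64(0.071), np.float64(0.0713), np.float64(0.0877), np.float64(0.0882)] [np.float64(4.05), np.float64(3.66), np.float64(3.5900000000000034), np.float64(3.7900000000000063)] 
 M [0.5586 0.2891] [np.float64(0.0572), np.float64(0.0574), np.float64(0.0796), np.float64(0.0796)] [np.float64(3.69), np.float64(3.66), np.float64(4.180000000000007), np.float64(4.299999999999997)] 
 T [0.5629 0.2902] [np.float64(0.0686), np.float64(0.0695), np.float64(0.0844), np.float64(0.0854)] [np.float64(4.21), np.float64(3.31), np.float64(3.230000000000004), np.float64(3.8299999999999983)]
 dT [[0.0010752218863185892, -0.0006193208320108556], [-0.0013529359673070118, -0.0005968978607365227], [-0.0014730884847706793, 0.002140184518870658], [0.0003371106439736815, 0.0026814283138330564]]
0.066 
 S [0.5626 0.291 ] [np.float64(0.0702), np.float64(0.0705), np.float64(0.0866), np.float64(0.0871)] [np.float64(4.05), np.float64(3.66), np.float64(3.5900000000000034), np.float64(3.7900000000000063)] 
 M [0.5587 0.289 ] [np.float64(0.0565), np.float64(0.0567), np.float64(0.0786), np.
[... 2216 characters left out ...]
8)] [np.float64(4.05), np.float64(3.66), np.float64(3.5900000000000034), np.float64(3.7900000000000063)] 
 M [0.5591 0.2886] [np.float64(0.0544), np.float64(0.0545), np.float64(0.0757), np.float64(0.0757)] [np.float64(3.69), np.float64(3.66), np.float64(4.180000000000007), np.float64(4.299999999999997)] 
 T [0.5608 0.2868] [np.float64(0.0677), np.float64(0.0686), np.float64(0.0832), np.float64(0.0843)] [np.float64(4.21), np.float64(3.31), np.float64(3.230000000000004), np.float64(3.8299999999999983)]
 dT [[0.0021295387947960487, 0.0036536313048678715], [0.002280913586110489, 0.0038559284891476198], [0.002371581160434122, 0.0033940554685997215], [0.0015989336736816906, 0.0037643544819326857]]
```

```bash
python3 - <<'E'
from h import *
im=cv2.imread('pics/w9.png')[180:300,215:345]
g=(255*(im/255.)**0.4).astype(np.uint8)
cv2.imwrite('pics/w9b.png',cv2.resize(g,None,fx=5,fy=5,interpolation=cv2.INTER_NEAREST))
E
```

```text
(no output)
```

View pics/w9b.png

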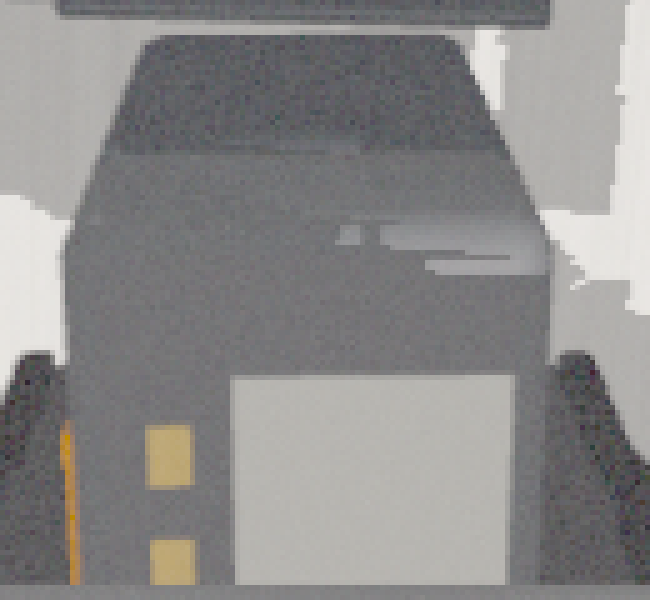

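```bash
python3 - <<'E'
from h import *
im=cv2.imread('pics/w9.png')[70:185,235:325]
g=(255*(im/255.)**0.4).astype(np.uint8)
cv2.imwrite('pics/w9d.png',cv2.resize(g,None,fx=5,fy=5,interpolation=cv2.INTER_NEAREST))
s=np.load('s9.npy',allow_pickle=True).item()
R=np.array(s['ee_rot']);t=np.array(s['tcp_pos'])
f=lambda p:np.array(p,float)/4.+[190,50]-.5
for nm,p,z in(('mouth',[[259,135],[500,135],[492,470],[268,470]],.066),('floor',[[276,172],[460,172],[458,442],[280,442]],.018)):
    for zz in(z-.006,z,z+.006):
        M=toz('wrist',f(p),zz,s);print(nm,zz,M.mean(0),(R.T@(M.mean(0)-t)))
E
```

```text
mouth 0.060000000000000005 [0.5586 0.2892 0.06  ] [ 0.1402  0.0077 -0.0693]
mouth 0.066 [0.5587 0.289  0.066 ] [ 0.1342  0.0076 -0.0695]
mouth 0.07200000000000001 [0.5589 0.2888 0.072 ] [ 0.1282  0.0074 -0.0697]
floor 0.011999999999999999 [0.5602 0.2915 0.012 ] [ 0.1882  0.0058 -0.067 ]
floor 0.018 [0.5604 0.2913 0.018 ] [ 0.1822  0.0057 -0.0672]
floor 0.024 [0.5605 0.2911 0.024 ] [ 0.1762  0.0056 -0.0674]
```

View pics/w9d.png

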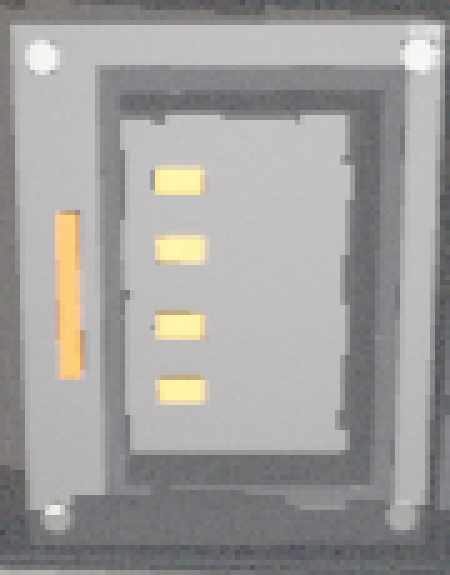

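```bash
python3 - <<'E'
from h import *
s=np.load('s9.npy',allow_pickle=True).item()
R=np.array(s['ee_rot']);t=np.array(s['tcp_pos'])
f=lambda p:np.array(p,float)/5.+[235,70]-.5
for nm,p,z in(('inner',[[121,90],[383,90],[368,487],[127,487]],.068),('outer',[[99,68],[407,68],[396,505],[107,505]],.072)):
    for zz in(z-.006,z,z+.003):
        M=toz('wrist',f(p),zz,s);L=[np.linalg.norm(M[a]-M[b]).round(4) for a,b in((0,1),(3,2),(3,0),(2,1))]
        print(nm,zz,M.mean(0),(R.T@(M.mean(0)-t)),L)
print(toz('wrist',f([[70,295]]),.072,s))
E
```

```text
inner 0.062000000000000006 [0.5585 0.2909 0.062 ] [ 0.1382  0.0077 -0.0675] [np.float64(0.0499), np.float64(0.0494), np.float64(0.0757), np.float64(0.0757)]
inner 0.068 [0.5587 0.2907 0.068 ] [ 0.1322  0.0075 -0.0678] [np.float64(0.049), np.float64(0.0485), np.float64(0.0743), np.float64(0.0743)]
inner 0.07100000000000001 [0.5588 0.2906 0.071 ] [ 0.1292  0.0074 -0.0679] [np.float64(0.0486), np.float64(0.048), np.float64(0.0736), np.float64(0.0736)]
outer 0.06599999999999999 [0.5581 0.2906 0.066 ] [ 0.1342  0.0081 -0.0678] [np.float64(0.0578), np.float64(0.0587), np.float64(0.0823), np.float64(0.0823)]
outer 0.072 [0.5583 0.2904 0.072 ] [ 0.1282  0.0079 -0.068 ] [np.float64(0.0567), np.float64(0.0576), np.float64(0.0807), np.float64(0.0808)]
outer 0.075 [0.5584 0.2903 0.075 ] [ 0.1252  0.0078 -0.0682] [np.float64(0.0561), np.float64(0.057), np.float64(0.08), np.float64(0.08)]
[[0.5932 0.2926 0.072 ]]
```

Mouth sizes match 49x73 / 57x81 mm at deck height ≈0.072, so the floor is ≈0.018. Relative to the battery seen in the same picture, the cup needs a tool shift of y +0.006, z -0.0695. Moving over it, then down to just above the mouth.

Emit:
move_arm(
  increments=[0,0,0,0,0.002,-0.02,0.01,0,0,0,0,0.004,-0.045,0.01,0,0,0,0.01,0.006,-0.064,0.01,0,0,0,0.035,0.006,-0.0695,0.01,0,0,0,0.06,0.006,-0.0695,0.01,0,0,0,0.075,0.006,-0.0695,0.01,0,0,0,0.08,0.006,-0.0695,0.01,0,0,0,0.08,0.006,-0.0695,0.01,0,0,0,0.08,0.006,-0.0695,0.01],
)

```text
time_s: 13.58
tcp_pos: [0.5619, 0.2902, 0.1224]
ee_rot: [[0.002, -0.998, -0.064], [0.0, -0.064, 0.998], [-1.0, -0.002, 0.0]]
wrist_force: [0.0, 0.8, -2.8]
gripper_width: 0.531
```

```bash
python3 - <<'E'
from h import *
s=r.sense();print(s['time_s'],s['tcp_pos'],s['ee_rot'],s['wrist_force'],s['moment'],s['gripper_width'])
im=r.capture('wrist');cv2.imwrite('pics/w10.png',im[:,:,::-1]);np.save('s10.npy',s,allow_pickle=True)
g=(255*(im/255.)**0.45).astype(np.uint8)
crop(g,190,130,360,300,3.5,'pics/w10c.png')
sc=r.capture('scene');g=(255*(sc/255.)**0.6).astype(np.uint8);crop(g,320,150,450,310,3.7,'pics/s10c.png')
E
```

```text
13.5833 [0.5619 0.2902 0.1224] [[ 0.0016 -0.998  -0.0639]
 [ 0.0005 -0.0639  0.998 ]
 [-1.     -0.0017  0.0004]] [ 0.0263  0.7627 -2.7641] [0.0635 0.1148 0.0106] 0.5307908319011105
```

View pics/w10c.png

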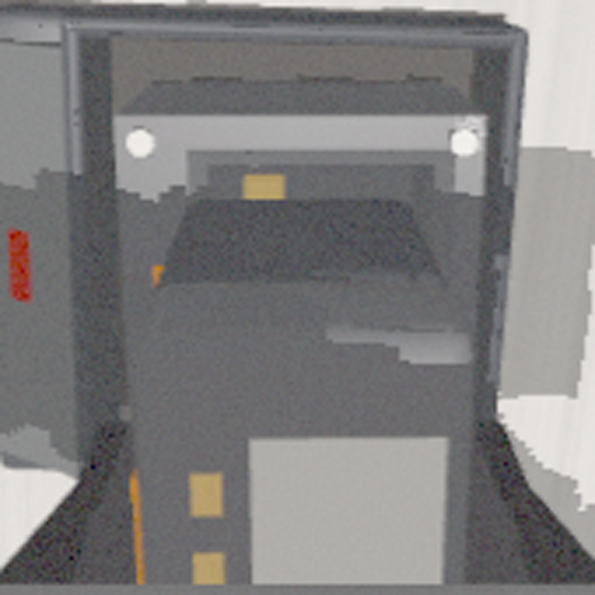

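View pics/s10c.png

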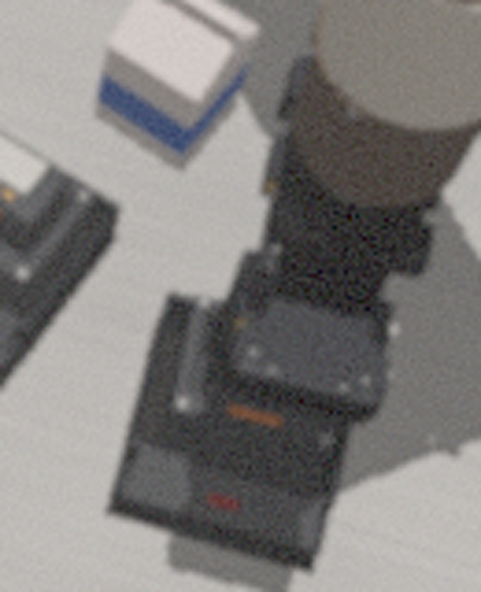

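```bash
python3 - <<'E'
from h import *
s=np.load('s9.npy',allow_pickle=True).item()
R=np.array(s['ee_rot']);t=np.array(s['tcp_pos'])
f=lambda p:np.array(p,float)/5.+[235,70]-.5
M=toz('wrist',f([[121,90],[383,90],[368,487],[127,487]]),.068,s)
print(M,(M-t)@R); K,Rc,o=cam('wrist',s);print(o,(o-t)@R,(M-o)@Rc)
print(r.calibration('wrist')['tool_from_camera'].round(5))
s=np.load('s10.npy',allow_pickle=True).item()
R=np.array(s['ee_rot']);t=np.array(s['tcp_pos'])
f=lambda p:np.array(p,float)/3.5+[190,130]-.5
for z,p in((.068,[[208,165],[437,165]]),(.072,[[187,150],[457,150],[140,142],[464,142]]),(t[2]-.033,[[183,203],[414,203]]),(t[2]+.051,[[135,430],[470,430]])):
    M=toz('wrist',f(p),z,s);print(z,M[:,:2].tolist(),((M-t)@R).tolist())
E
```

```text
[[0.5854 0.2552 0.068 ]
 [0.5365 0.252  0.068 ]
 [0.5323 0.3262 0.068 ]
 [0.5806 0.3293 0.068 ]] [[ 0.1322 -0.0169 -0.1049]
 [ 0.1323  0.0321 -0.105 ]
 [ 0.1322  0.0316 -0.0306]
 [ 0.1321 -0.0168 -0.0306]]
[0.5685 0.279  0.3863] [-0.1861 -0.0009 -0.0807] [[-0.016  -0.1187  0.2963]
 [ 0.0331 -0.1187  0.2964]
 [ 0.0325 -0.0478  0.3186]
 [-0.016  -0.0478  0.3185]]
[[ 0.0001 -0.3003  0.9538 -0.1861]
 [ 1.      0.0006  0.0001 -0.0009]
 [-0.0006  0.9538  0.3003 -0.0807]
 [ 0.      0.      0.      1.    ]]
0.068 [[0.585640745568747, 0.2563499907662917], [0.5355850582902357, 0.25309706429063067]] [[0.054384452891599204, -0.021452602056710325, -0.03536265047796201], [0.0543014746414289, 0.02870858174158535, -0.03540863029713479]]
0.072 [[0.5899650268422616, 0.2526143615358001], [0.532166748114492, 0.2488596908963082], [0.6000670158405477, 0.2515430404829986], [0.5308556259772579, 0.247047854824072]] [[0.050389687439884555, -0.02553581265428104, -0.03936559620353034], [0.05029387483517767, 0.03238419015005086, -0.03941727400306047], [0.050405599331847156, -0.035548626754822656, -0.0410805921566911], [0.05029086756849766, 0.03380846587735196, -0.04114157699858354]]
0.08936225934383604 [[0.5887686641199301, 0.2602717717502948], [0.5422753967513664, 0.2572474231283369]] [[0.033029205177436856, -0.024860182505455575, -0.03164080209648185], [0.03295213100250672, 0.021731260620098763, -0.03168643368298465]]
0.17336225934383603 [[0.5860161383439371, 0.27204262213070124], [0.5416633570375369, 0.26913950494489264]] [[-0.050969466297523476, -0.02300477451156101, -0.019686306354573822], [-0.05104300077834511, 0.02144281383154837, -0.01974780570023602]]
```

Emit:
move_arm(
  increments=[0,0,0,0,0,0,0.01,0,0,0,0,0,0,0.01],
)

```text
time_s: 13.85
tcp_pos: [0.5615, 0.291, 0.1224]
ee_rot: [[0.002, -0.998, -0.064], [0.001, -0.064, 0.998], [-1.0, -0.002, 0.001]]
wrist_force: [0.9, 0.0, -3.9]
gripper_width: 0.53
```

Emit:
move_arm(
  increments=[0,0,0,0.003,0.003,-0.001,0.01,0,0,0,0.006,0.0045,-0.0015,0.01,0,0,0,0.008,0.0045,-0.0015,0.01,0,0,0,0.008,0.0045,-0.0015,0.01,0,0,0,0.008,0.0045,-0.0015,0.01],
)

```text
time_s: 14.27
tcp_pos: [0.5566, 0.2887, 0.113]
ee_rot: [[-0.0, -0.998, -0.064], [-0.0, -0.064, 0.998], [-1.0, 0.0, -0.0]]
wrist_force: [-0.6, 0.3, -3.2]
gripper_width: 0.528
```

```bash
python3 - <<'E'
from h import *
s=r.sense();print(s['time_s'],s['tcp_pos'],s['ee_rot'],s['wrist_force'],s['moment'],s['gripper_width'])
im=r.capture('wrist');cv2.imwrite('pics/w11.png',im[:,:,::-1]);np.save('s11.npy',s,allow_pickle=True)
g=(255*(im/255.)**0.4).astype(np.uint8)
crop(g,200,140,350,260,5,'pics/w11c.png')
E
```

```text
14.2667 [0.5566 0.2887 0.113 ] [[-0.0003 -0.9979 -0.0644]
 [-0.0005 -0.0644  0.9979]
 [-1.      0.0004 -0.0004]] [-0.5962  0.264  -3.2091] [ 0.0855  0.136  -0.0022] 0.5279097788972738
```

View pics/w11c.png

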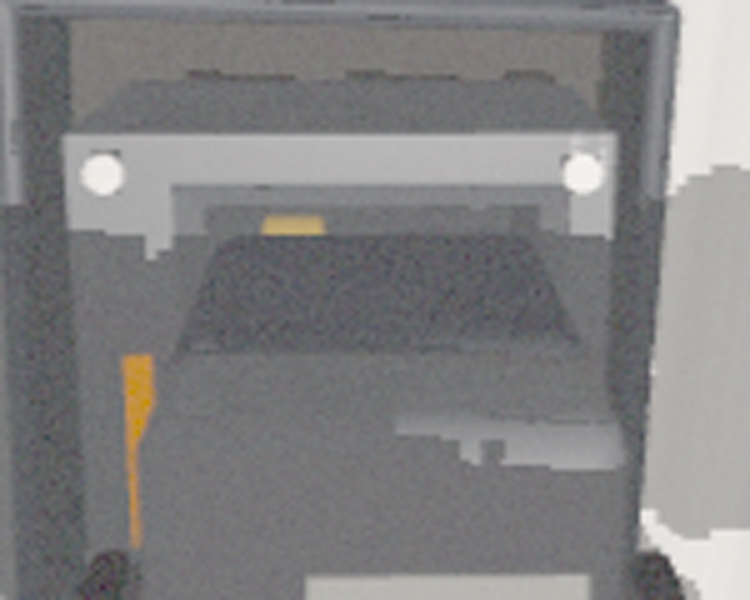

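Battery underside (crop x 215–537, mid 376) and mouth (205–540, mid 372) now agree within a millimetre, and depthwise too. I descend gently, watching the force (free weight about -3.3 N).

Emit:
move_arm(
  increments=[0,0,0,0.002,-0.0006,0,0.01,0,0,0,0.004,-0.0006,0,0.01,0,0,0,0.006,-0.0006,0,0.01],
)

```text
time_s: 14.57
tcp_pos: [0.5574, 0.2888, 0.107]
ee_rot: [[0.0, -0.998, -0.064], [0.0, -0.064, 0.998], [-1.0, -0.0, 0.0]]
wrist_force: [-0.2, -0.7, -3.1]
gripper_width: 0.529
```

Emit:
move_arm(
  increments=[0,0,0,0.001,0,0,0.01,0,0,0,0.002,0,0,0.01,0,0,0,0.003,0,0,0.01],
)

```text
time_s: 14.82
tcp_pos: [0.5573, 0.2888, 0.1041]
ee_rot: [[-0.0, -0.998, -0.064], [-0.0, -0.064, 0.998], [-1.0, 0.0, -0.0]]
wrist_force: [0.7, -0.2, -3.1]
gripper_width: 0.521
```

Emit:
move_arm(
  increments=[0,0,0,0.001,0,0,0.01,0,0,0,0.002,0,0,0.01,0,0,0,0.003,0,0,0.01],
)

```text
time_s: 15.07
tcp_pos: [0.5573, 0.2888, 0.1012]
ee_rot: [[0.0, -0.998, -0.064], [0.0, -0.064, 0.998], [-1.0, -0.0, 0.0]]
wrist_force: [0.1, 0.1, -3.2]
gripper_width: 0.525
```

Emit:
move_arm(
  increments=[0,0,0,0.001,0,0,0.01,0,0,0,0.002,0,0,0.01,0,0,0,0.003,0,0,0.01],
)

```text
time_s: 15.32
tcp_pos: [0.5573, 0.2888, 0.0982]
ee_rot: [[0.0, -0.998, -0.064], [0.0, -0.064, 0.998], [-1.0, -0.0, 0.0]]
wrist_force: [-0.5, 0.5, -3.4]
gripper_width: 0.527
```

Emit:
move_arm(
  increments=[0,0,0,0.001,0,0,0.01,0,0,0,0.002,0,0,0.01,0,0,0,0.003,0,0,0.01,0,0,0,0.004,0,0,0.01],
)

```text
time_s: 15.65
tcp_pos: [0.5573, 0.2888, 0.0941]
ee_rot: [[-0.0, -0.998, -0.064], [0.0, -0.064, 0.998], [-1.0, 0.0, 0.0]]
wrist_force: [-0.1, 0.2, -3.5]
gripper_width: 0.532
```

Emit:
move_arm(
  increments=[0,0,0,0.001,0,0,0.01,0,0,0,0.002,0,0,0.01,0,0,0,0.003,0,0,0.01,0,0,0,0.004,0,0,0.01],
)

```text
time_s: 15.98
tcp_pos: [0.5573, 0.2888, 0.0902]
ee_rot: [[0.0, -0.998, -0.064], [0.0, -0.064, 0.998], [-1.0, -0.0, 0.0]]
wrist_force: [-0.6, 0.0, -3.3]
gripper_width: 0.523
```

Emit:
move_arm(
  increments=[0,0,0,0.0015,0,0,0.01,0,0,0,0.003,0,0,0.01,0,0,0,0.0045,0,0,0.01,0,0,0,0.006,0,0,0.01],
)

```text
time_s: 16.32
tcp_pos: [0.5573, 0.2888, 0.084]
ee_rot: [[-0.0, -0.998, -0.064], [-0.0, -0.064, 0.998], [-1.0, 0.0, -0.0]]
wrist_force: [0.2, -0.1, -4.2]
gripper_width: 0.526
```

Emit:
move_arm(
  increments=[0,0,0,0.0015,0,0,0.01,0,0,0,0.003,0,0,0.01,0,0,0,0.0045,0,0,0.01,0,0,0,0.006,0,0,0.01],
)

```text
time_s: 16.65
tcp_pos: [0.5573, 0.2888, 0.0781]
ee_rot: [[-0.0, -0.998, -0.064], [-0.0, -0.064, 0.998], [-1.0, 0.0, -0.0]]
wrist_force: [-0.3, -0.7, -3.2]
gripper_width: 0.526
```

Emit:
move_arm(
  increments=[0,0,0,0.0015,0,0,0.01,0,0,0,0.003,0,0,0.01,0,0,0,0.0045,0,0,0.01,0,0,0,0.006,0,0,0.01],
)

```text
time_s: 16.98
tcp_pos: [0.5573, 0.2888, 0.0721]
ee_rot: [[0.0, -0.998, -0.064], [-0.0, -0.064, 0.998], [-1.0, -0.0, -0.0]]
wrist_force: [-0.1, -1.0, -3.0]
gripper_width: 0.526
```

Emit:
move_arm(
  increments=[0,0,0,0.001,0,0,0.01,0,0,0,0.002,0,0,0.01,0,0,0,0.003,0,0,0.01,0,0,0,0.004,0,0,0.01],
)

```text
time_s: 17.32
tcp_pos: [0.5573, 0.2888, 0.0682]
ee_rot: [[0.0, -0.998, -0.064], [0.0, -0.064, 0.998], [-1.0, -0.0, 0.0]]
wrist_force: [-0.5, 0.1, -3.4]
gripper_width: 0.529
```

Emit:
move_arm(
  increments=[0,0,0,0.001,0,0,0.01,0,0,0,0.002,0,0,0.01,0,0,0,0.003,0,0,0.01,0,0,0,0.004,0,0,0.01],
)

```text
time_s: 17.65
tcp_pos: [0.5573, 0.2888, 0.0641]
ee_rot: [[0.0, -0.998, -0.064], [0.0, -0.064, 0.998], [-1.0, -0.0, 0.0]]
wrist_force: [0.1, 0.4, -3.2]
gripper_width: 0.525
```

Emit:
move_arm(
  increments=[0,0,0,0.001,0,0,0.01,0,0,0,0.002,0,0,0.01,0,0,0,0.003,0,0,0.01],
)

```text
time_s: 17.9
tcp_pos: [0.5573, 0.2888, 0.0616]
ee_rot: [[0.0, -0.998, -0.064], [-0.0, -0.064, 0.998], [-1.0, -0.0, -0.0]]
wrist_force: [-1.6, -0.1, -0.4]
gripper_width: 0.525
```

The sprung contacts have met the battery (+3 N at TCP 0.0616). I continue by half-millimetres.

Emit:
move_arm(
  increments=[0,0,0,0.001,0,0,0.01,0,0,0,0.002,0,0,0.01,0,0,0,0.003,0,0,0.01],
)

```text
time_s: 18.15
tcp_pos: [0.5573, 0.2888, 0.0586]
ee_rot: [[0.0, -0.998, -0.064], [0.0, -0.064, 0.998], [-1.0, -0.0, 0.0]]
wrist_force: [-2.0, -0.3, 0.9]
gripper_width: 0.529
```

Emit:
move_arm(
  increments=[0,0,0,0.0007,0,0,0.01,0,0,0,0.0014,0,0,0.01,0,0,0,0.002,0,0,0.01],
)

```text
time_s: 18.4
tcp_pos: [0.5574, 0.2888, 0.0565]
ee_rot: [[0.0, -0.998, -0.064], [0.0, -0.064, 0.998], [-1.0, -0.0, 0.0]]
wrist_force: [-1.8, -0.2, 2.3]
gripper_width: 0.526
```

Emit:
move_arm(
  increments=[0,0,0,0.0005,0,0,0.01,0,0,0,0.001,0,0,0.01,0,0,0,0.001,0,0,0.01],
)

```text
time_s: 18.65
tcp_pos: [0.5573, 0.2888, 0.0553]
ee_rot: [[0.0, -0.998, -0.064], [0.0, -0.064, 0.998], [-1.0, -0.0, 0.0]]
wrist_force: [-1.4, 0.1, 2.5]
gripper_width: 0.529
```

Emit:
move_arm(
  increments=[0,0,0,0.0005,0,0,0.01,0,0,0,0.0005,0,0,0.01],
)

```text
time_s: 18.82
tcp_pos: [0.5573, 0.2888, 0.0548]
ee_rot: [[0.0, -0.998, -0.064], [0.0, -0.064, 0.998], [-1.0, -0.0, -0.0]]
wrist_force: [-2.9, -0.3, 1.9]
gripper_width: 0.522
```

Emit:
move_arm(
  increments=[0,0,0,0.0005,0,0,0.01,0,0,0,0.0005,0,0,0.01],
)

```text
time_s: 18.98
tcp_pos: [0.5574, 0.2889, 0.0548]
ee_rot: [[0.0, -0.998, -0.064], [0.0, -0.064, 0.998], [-1.0, -0.0, 0.0]]
wrist_force: [-3.1, -0.9, 4.0]
gripper_width: 0.526
```

Emit:
move_arm(
  increments=[0,0,0,0.0005,0,0,0.01,0,0,0,0.0005,0,0,0.01],
)

```text
time_s: 19.15
tcp_pos: [0.5574, 0.2888, 0.0547]
ee_rot: [[0.0, -0.998, -0.065], [0.0, -0.065, 0.998], [-1.0, -0.0, -0.0]]
wrist_force: [-3.3, -1.2, 7.4]
gripper_width: 0.528
```

TCP has stopped at 0.0547 while force rises to ≈11 N of contact: the hard floor (underside ≈0.021, below 0.0246). I now let the tab out gradually while still holding it down.

Emit:
move_arm(
  increments=[0,0,0,0,0,0,0.047,0,0,0,0,0,0,0.049,0,0,0,0,0,0,0.051],
)

```text
time_s: 19.4
tcp_pos: [0.5587, 0.2892, 0.0546]
ee_rot: [[0.003, -0.998, -0.065], [0.001, -0.065, 0.998], [-1.0, -0.003, 0.001]]
wrist_force: [0.7, -1.3, 4.3]
gripper_width: 0.573
```

Emit:
move_arm(
  increments=[0,0,0,0,0,0,0.053,0,0,0,0,0,0,0.054,0,0,0,0,0,0,0.055],
)

```text
time_s: 19.65
tcp_pos: [0.5586, 0.2895, 0.054]
ee_rot: [[0.003, -0.998, -0.064], [0.002, -0.064, 0.998], [-1.0, -0.003, 0.002]]
wrist_force: [3.3, -0.3, 2.4]
gripper_width: 0.622
```

Emit:
move_arm(
  increments=[0,0,0,0,0,0,0.058,0,0,0,0,0,0,0.062,0,0,0,0,0,0,0.066,0,0,0,0,0,0,0.068],
)

```text
time_s: 19.98
tcp_pos: [0.5558, 0.2882, 0.0526]
ee_rot: [[-0.003, -0.998, -0.064], [-0.002, -0.064, 0.998], [-1.0, 0.003, -0.001]]
wrist_force: [0.2, 0.1, 0.2]
gripper_width: 0.75
```

```bash
python3 - <<'E'
from h import *
s=r.sense();print(s['time_s'],s['tcp_pos'],s['wrist_force'],s['gripper_width'])
im=r.capture('wrist');cv2.imwrite('pics/w12.png',im[:,:,::-1]);np.save('s12.npy',s,allow_pickle=True)
g=(255*(im/255.)**0.4).astype(np.uint8)
crop(g,160,130,400,310,3,'pics/w12c.png')
E
```

```text
19.9833 [0.5558 0.2882 0.0526] [0.1981 0.0509 0.1767] 0.7501306056372374
```

View pics/w12c.png

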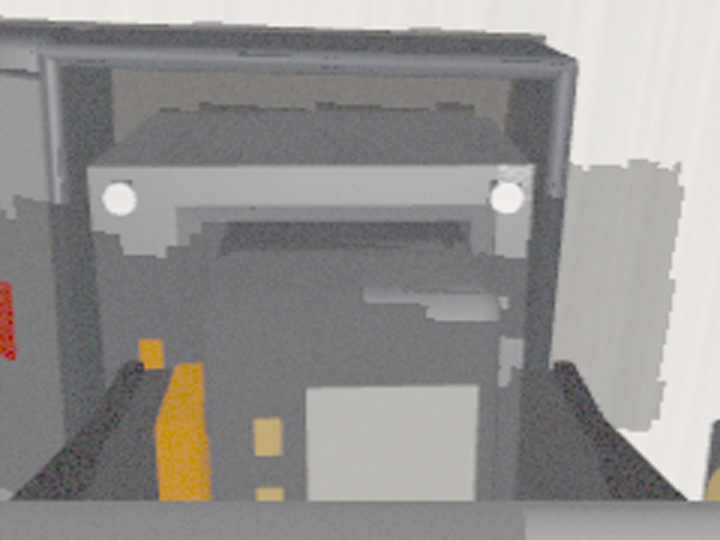

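The tab has sprung out (crop (185,440)). I open a little more, rise clear, and check the battery's height.

Emit:
move_arm(
  increments=[0,0,0,0,0,0,0.076,0,0,0,0,0,0,0.08,0,0,0,-0.01,0,0,0.082,0,0,0,-0.03,0,0,0.082,0,0,0,-0.06,0,0,0.082,0,0,0,-0.095,0,0,0.082,0,0,0,-0.12,0,0,0.082,0,0,0,-0.12,0,0,0.082,0,0,0,-0.12,0,0,0.082,0,0,0,-0.12,0,0,0.082],
)

```text
time_s: 20.87
tcp_pos: [0.5567, 0.2886, 0.1737]
ee_rot: [[-0.001, -0.998, -0.064], [0.0, -0.064, 0.998], [-1.0, 0.001, 0.0]]
wrist_force: [-0.4, 0.7, -0.0]
gripper_width: 0.944
```

```bash
python3 - <<'E'
from h import *
s=r.sense();print(s['time_s'],s['tcp_pos'],s['ee_rot'],s['wrist_force'],s['gripper_width'])
im=r.capture('wrist');cv2.imwrite('pics/w13.png',im[:,:,::-1]);np.save('s13.npy',s,allow_pickle=True)
g=(255*(im/255.)**0.4).astype(np.uint8)
crop(g,200,100,360,250,4.5,'pics/w13c.png')
E
```

```text
20.8667 [0.5567 0.2886 0.1737] [[-0.0008 -0.9979 -0.064 ]
 [ 0.0002 -0.064   0.9979]
 [-1.      0.0008  0.0002]] [-0.3721  0.7283 -0.0176] 0.9435289113007503
```

View pics/w13c.png

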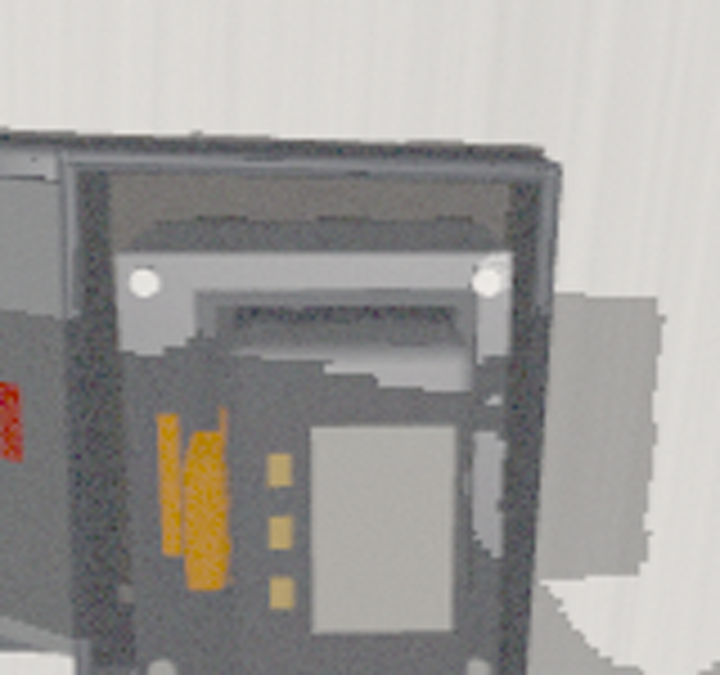

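```bash
python3 - <<'E'
from h import *
def lab(fn,box):
    x0,y0,x1,y1=box
    g=cv2.cvtColor(cv2.imread(fn),cv2.COLOR_BGR2GRAY)[y0:y1,x0:x1]
    g=cv2.resize(g,None,fx=8,fy=8,interpolation=cv2.INTER_CUBIC)
    v,m=cv2.threshold(g,0,255,cv2.THRESH_OTSU)
    c=max(cv2.findContours(m,cv2.RETR_EXTERNAL,cv2.CHAIN_APPROX_NONE)[0],key=cv2.contourArea)
    q=cv2.approxPolyDP(c,20,True)[:,0];a=cv2.contourArea(c)
    cc=cv2.approxPolyN(c,4)[0] if hasattr(cv2,'approxPolyN') else q
    return (cc+.5)/8+[x0,y0]-.5
for n,fn,box in((1,'pics/w1.png',(260,176,297,224)),(2,'pics/w2.png',(258,222,310,289)),(13,'pics/w13.png',(264,191,304,245))):
    s=np.load(f's{n}.npy',allow_pickle=True).item();q=lab(fn,box);print(n,q.tolist())
    for z in(.090,.095,.103,.105,.107,.112,.118):
        P=toz('wrist',q,z,s);d=[np.linalg.norm(P[i]-P[(i+1)%4]) for i in range(4)];A=cv2.contourArea(P[:,:2].astype(np.float32))
        print('  ',z,np.round(d,4),'rtA %.5f'%A**.5,P.mean(0)[:2])
E
```

```text
1 [[289.6875, 181.1875], [289.0625, 217.4375], [264.9375, 217.4375], [264.4375, 181.1875]]
   0.09 [0.0409 0.0268 0.0409 0.0271] rtA 0.03319 [ 0.542  -0.1903]
   0.095 [0.0403 0.0264 0.0403 0.0267] rtA 0.03269 [ 0.5421 -0.1916]
   0.103 [0.0393 0.0258 0.0393 0.026 ] rtA 0.03190 [ 0.5421 -0.1938]
   0.105 [0.0391 0.0256 0.039  0.0259] rtA 0.03170 [ 0.5421 -0.1943]
   0.107 [0.0388 0.0254 0.0388 0.0257] rtA 0.03150 [ 0.5421 -0.1948]
   0.112 [0.0382 0.025  0.0382 0.0253] rtA 0.03101 [ 0.5422 -0.1961]
   0.118 [0.0375 0.0246 0.0375 0.0248] rtA 0.03041 [ 0.5422 -0.1977]
2 [[304.0625, 283.3125], [263.8125, 283.3125], [262.8125, 225.1875], [305.4375, 224.9375]]
   0.09 [0.0272 0.0416 0.0271 0.0418] rtA 0.03363 [ 0.5419 -0.1893]
   0.095 [0.0265 0.0405 0.0264 0.0407] rtA 0.03275 [ 0.542  -0.1916]
   0.103 [0.0253 0.0387 0.0253 0.0389] rtA 0.03133 [ 0.5423 -0.1953]
   0.105 [0.025  0.0383 0.025  0.0385] rtA 0.03098 [ 0.5423 -0.1962]
   0.107 [0.0248 0.0379 0.0247 0.038 ] rtA 0.03063 [ 0.5424 -0.1971]
   0.112 [0.024  0.0368 0.024  0.0369] rtA 0.02974 [ 0.5425 -0.1994]
   0.118 [0.0232 0.0355 0.0231 0.0356] rtA 0.02868 [ 0.5427 -0.2022]
13 [[299.8125, 239.8125], [269.1875, 240.0625], [268.5625, 194.4375], [300.8125, 194.0625]]
   0.09 [0.0281 0.043  0.0282 0.0431] rtA 0.03479 [0.5491 0.2954]
   0.095 [0.0275 0.0422 0.0277 0.0423] rtA 0.03415 [0.5494 0.2938]
   0.103 [0.0267 0.0409 0.0269 0.041 ] rtA 0.03311 [0.5498 0.2912]
   0.105 [0.0265 0.0406 0.0267 0.0407] rtA 0.03286 [0.5499 0.2905]
   0.107 [0.0263 0.0403 0.0264 0.0403] rtA 0.03260 [0.55   0.2899]
   0.112 [0.0258 0.0395 0.0259 0.0396] rtA 0.03195 [0.5503 0.2882]
   0.118 [0.0251 0.0385 0.0253 0.0386] rtA 0.03118 [0.5506 0.2863]
```

Label area puts the battery's top at ≈0.106, so the underside is ≈0.021: fully home (unlatched it would be ≥0.112). I'll confirm by feel with closed fingers, pressing lightly on its top near the tab.

Emit:
move_arm(
  increments=[0,0,0,0,-0.004,0,0.0,0,0,0,0,-0.008,0,0.0,0,0,0,0,-0.008,0,0.0,0,0,0,0,-0.008,0,0.0,0,0,0,0,-0.008,0,0.0,0,0,0,0,-0.008,0,0.0,0,0,0,0,-0.008,0,0.0,0,0,0,0,-0.008,0,0.0,0,0,0,0,-0.008,0,0.0,0,0,0,0,-0.008,0,0.0,0,0,0,0,-0.008,0,0.0,0,0,0,0,-0.008,0,0.0],
)

```text
time_s: 21.92
tcp_pos: [0.5653, 0.2893, 0.1738]
ee_rot: [[0.0, -0.998, -0.064], [0.0, -0.064, 0.998], [-1.0, -0.0, 0.0]]
wrist_force: [0.1, 0.3, -0.0]
gripper_width: 0.115
```

Emit:
move_arm(
  increments=[0,0,0,0.01,0,0,0.0,0,0,0,0.02,0,0,0.0,0,0,0,0.03,0,0,0.0,0,0,0,0.04,0,0,0.0,0,0,0,0.05,0,0,0.0,0,0,0,0.06,0,0,0.0,0,0,0,0.07,0,0,0.0,0,0,0,0.075,0,0,0.0,0,0,0,0.075,0,0,0.0,0,0,0,0.075,0,0,0.0,0,0,0,0.075,0,0,0.0],
)

```text
time_s: 22.83
tcp_pos: [0.5657, 0.2896, 0.0994]
ee_rot: [[0.001, -0.998, -0.064], [0.001, -0.064, 0.998], [-1.0, -0.001, 0.001]]
wrist_force: [0.0, 0.5, 0.4]
gripper_width: 0.003
```

Emit:
move_arm(
  increments=[0,0,0,0.003,0,0,0,0,0,0,0.006,0,0,0,0,0,0,0.009,0,0,0,0,0,0,0.01,0,0,0,0,0,0,0.01,0,0,0],
)

```text
time_s: 23.25
tcp_pos: [0.565, 0.2891, 0.0883]
ee_rot: [[-0.001, -0.998, -0.064], [-0.001, -0.064, 0.998], [-1.0, 0.001, -0.0]]
wrist_force: [-0.7, -0.0, 0.0]
gripper_width: 0.005
```

Emit:
move_arm(
  increments=[0,0,0,0.001,0,0,0,0,0,0,0.002,0,0,0,0,0,0,0.003,0,0,0,0,0,0,0.003,0,0,0],
)

```text
time_s: 23.58
tcp_pos: [0.5652, 0.2892, 0.0855]
ee_rot: [[-0.0, -0.998, -0.064], [-0.0, -0.064, 0.998], [-1.0, 0.0, -0.0]]
wrist_force: [0.4, -0.3, 0.3]
gripper_width: 0.002
```

Emit:
move_arm(
  increments=[0,0,0,0.001,0,0,0,0,0,0,0.002,0,0,0,0,0,0,0.002,0,0,0],
)

```text
time_s: 23.83
tcp_pos: [0.5656, 0.2894, 0.0841]
ee_rot: [[0.001, -0.998, -0.064], [0.0, -0.064, 0.998], [-1.0, -0.001, 0.0]]
wrist_force: [-0.9, -0.4, 0.9]
gripper_width: 0.009
```

Emit:
move_arm(
  increments=[0,0,0,0.0005,0,0,0,0,0,0,0.001,0,0,0,0,0,0,0.001,0,0,0],
)

```text
time_s: 24.08
tcp_pos: [0.5661, 0.2895, 0.0837]
ee_rot: [[0.002, -0.998, -0.065], [0.001, -0.065, 0.998], [-1.0, -0.002, 0.001]]
wrist_force: [0.2, -0.4, 4.6]
gripper_width: 0.006
```

Emit:
move_arm(
  increments=[0,0,0,0.0005,0,0,0,0,0,0,0.001,0,0,0,0,0,0,0.001,0,0,0],
)

```text
time_s: 24.33
tcp_pos: [0.5668, 0.2897, 0.0834]
ee_rot: [[0.004, -0.998, -0.065], [0.001, -0.065, 0.998], [-1.0, -0.004, 0.001]]
wrist_force: [1.2, -1.1, 6.3]
gripper_width: 0.007
```

Emit:
move_arm(
  increments=[0,0,0,0.0005,0,0,0,0,0,0,0.0005,0,0,0],
)

```text
time_s: 24.5
tcp_pos: [0.5672, 0.2897, 0.0833]
ee_rot: [[0.004, -0.998, -0.065], [0.001, -0.065, 0.998], [-1.0, -0.004, 0.001]]
wrist_force: [1.2, -2.5, 7.5]
gripper_width: 0.002
```

Contact came at TCP 0.084 and stayed stiff, about 0.7 mm of slack under 7.5 N. That is latched; an unlatched battery would have met the fingers at ≥0.088 and been springy. Retreat and take a last look.

Emit:
move_arm(
  increments=[0,0,0,-0.01,0,0,0,0,0,0,-0.03,0,0,0,0,0,0,-0.06,0,0,0,0,0,0,-0.09,0,0,0,0,0,0,-0.11,0.01,0.02,0,0,0,0,-0.11,0.01,0.04,0,0,0,0,-0.11,0.01,0.04,0,0,0,0,-0.11,0.01,0.04,0,0,0,0,-0.11,0.01,0.04,0],
)

```text
time_s: 25.25
tcp_pos: [0.5517, 0.3282, 0.1896]
ee_rot: [[-0.003, -0.998, -0.065], [-0.002, -0.064, 0.998], [-1.0, 0.003, -0.002]]
wrist_force: [-0.1, -0.4, 0.1]
gripper_width: 0.006
```

```bash
python3 - <<'E'
from h import *
s=r.sense();print(s['time_s'],s['tcp_pos'],s['wrist_force'])
im=r.capture('wrist');cv2.imwrite('pics/w14.png',im[:,:,::-1]);np.save('s14.npy',s,allow_pickle=True)
g=(255*(im/255.)**0.4).astype(np.uint8)
crop(g,190,70,360,230,4.5,'pics/w14c.png')
im=r.capture('scene');cv2.imwrite('pics/s14.png',im[:,:,::-1])
E
```

```text
25.25 [0.5517 0.3282 0.1896] [-0.0516 -0.3568  0.0938]
```

View pics/w14c.png

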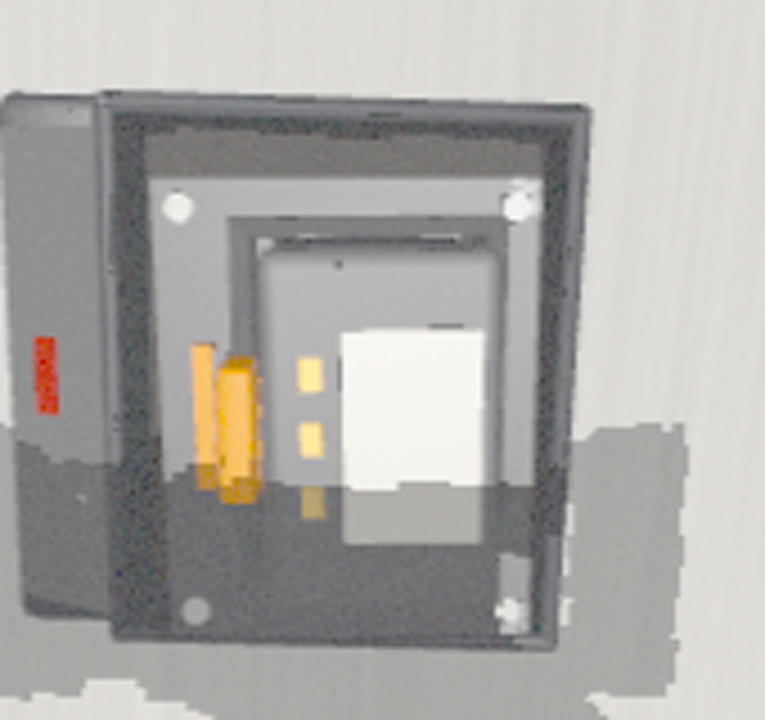

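View pics/s14.png

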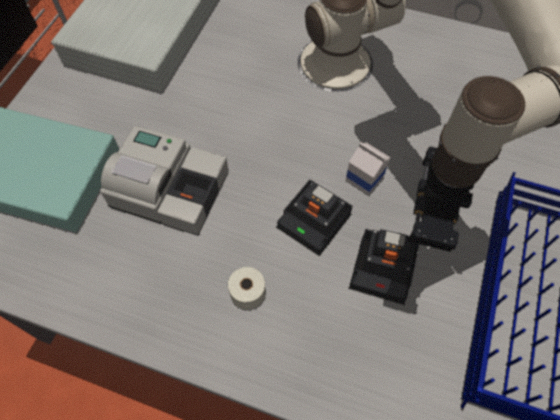

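The battery sits squarely in the cup with its tab out beside the catch mark (crop (235,430)). The printer's well is empty and nothing else has moved. Handing in.

```bash
python3 - <<'E'
from h import *
print(r.sense()['joint_velocities']);print(r.finish_job())
E
```

```text
[-0.2938 -0.1812  0.364   0.2192  0.0252 -0.0579]
the job is handed in; nothing more can be done
None
```

The battery is in the empty charger, pressed home with its tab sprung out under the catch, and the job was handed in at about 25 s. The interface reports no verdict, so this rests on my own checks.

I pressed the tab in with a full grip, lifted the battery out of the printer, and lined it up over the charger cup by wrist camera. I lowered it in small steps until it met the hard floor, then opened the fingers and let the tab spring out. Last, I pressed lightly on the battery's top near the tab.

**Checks that agreed:**
- **Height:** the label's size in the wrist picture puts the underside at about 0.021 m, and the press on the top gave about 0.023 m. Both are below 0.0246 m.
- **Latching:** the top gave only about 0.7 mm under 7.5 N. An unlatched battery would have stood at least 6 mm above the floor.
- **Last pictures:** the tab is out on the catch side, the printer's well is empty, and the charged battery, roll and carton are where they were. The gripper is clear.
- **Forces:** the contact forces I read, between calls, were all below about 12 N. I had no continuous reading.

**Checks that disagreed:**
- **Fingertip position:** the fingertips were about 25 mm behind the reported tool point, not 8 mm ahead as stated. My first close therefore ended above the battery, and I touched its top at about 9 N before correcting the height.
- **Wrist camera calibration:** it shifted by 1 to 3 mm between readings, so I aligned the battery and cup against each other in a single picture.

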